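Refit the washed knock bar in the knock-out drawer

TASK

The knock bar of the coffee bar's knock-out drawer has been washed and lies on the draining mat. Open the drawer, lower the bar onto its two forked saddles and let both ends settle fully home in the slots before you let go, then push the drawer fully shut. Leave the other things where they stand.

Things in the scene. Friction and masses are not known exactly. Their poses are not given: they have to be found in the camera images.
- drawer (a joint): Slide of the drawer, m: 0 fully shut, 0.15 fully out, straight out of the cabinet front, along minus the x axis of handle. About 2 N of friction; it stays where it is left. At the start it is shut or up to 20 mm ajar. The bar can be laid in from above when it is 0.12 or more open.
- cabinet: Fixed stainless steel drawer cabinet, 250 mm wide (y), 275 mm deep (x), 100 mm high, on the counter left or right of the middle. Origin: at counter height, in the middle of its open front. x axis: level, into the cabinet; z up. With the drawer shut, the drawer's front (250 mm wide, 14 mm thick, top 92 mm above the counter) covers this open front.
- handle (a point): Centre of the drawer's handle: a dark level steel bar, 10 mm thick, 120 mm long, along this point's y axis, 68 mm above the counter, its centre 40 mm in front of the face of the drawer's front; a post at each end joins it to the front. Axes as cabinet (x into the cabinet, z up). Moves with the drawer.
- cradle (a point): In the drawer, 58 mm above the counter: where the centre of the knock bar lies when the bar is home in both saddles; the seated bar lies along y. Axes as handle; 126 mm behind (+x) the handle's centre, 72 mm behind the inside of the drawer's front. Moves with the drawer. The drawer's side walls (inner faces 116 mm either side in y) reach 80 mm above the counter; its floor is at 14 mm.
- saddle_left (a point): Bottom of the slot of the left (+y) saddle, 6 mm below and 109 mm beside cradle. The saddle is a dark steel fork on the drawer's side wall, 14 mm thick in y: a U slot 15 mm wide, open upward, with straight sides up to 16 mm above this point; from there flared lips rise to 28 mm above it and lead in from about 12 mm either side in x.
- saddle_right (a point): The same for the right (-y) saddle.
- bar_center (a point): Centre of the loose knock bar (0.2 to 0.4 kg), on its axis: a round steel rod 12 mm thick, 210 mm long, with a black rubber sleeve 30 mm thick, 160 mm long round its middle; 25 mm of bare rod at each end, ends alike. y axis along the rod. It starts lying level in a furrow of the ribbed grey draining mat (200 x 250 mm; rib tops 7 mm above the counter), its axis 19 mm above the counter.
- basket_center (a point): Bystander: a steel filter basket, upside down on the far half of the draining mat, 68 mm wide and 26 mm high; the point is its centre.
- tamper_center (a point): Bystander: a tamper with wooden grip, 58 mm wide and 86 mm high, standing on the counter at the right; the point is half-way up it.
- pitcher_center (a point): Bystander: a steel milk pitcher, 78 mm wide and 100 mm high, handle to one side, on the counter; the point is half-way up it.
- jar_center (a point): Bystander: an amber honey jar with a white cap, 72 mm wide and 115 mm high, on the counter; the point is half-way up it.
Things that resemble listed ones, but are neither listed nor needed, are in the scene too. There is more than one size of the part that bears bar_center; the job needs the middle-sized.

How it is judged (in metres and radians):
On the way, in this order (a step that is already met when the one before it is completed fails the run):
1. the drawer is pulled out at least 90 mm (value of joint drawer above 0.09 m), for 0.2 s.
2. the bar is home in both saddles, still held in the gripper (x of bar_center in the frame of cradle between -0.004 and 0.004 m and z of bar_center in the frame of cradle between -0.004 and 0.003 m and angle between the y axis of bar_center and the y axis of cradle, either way round below 0.03 rad and contact force between the fingers and bar above 0.5 N), for 0.2 s.
At the end, for the whole second after the job is handed in: The drawer is shut to within 6 mm and the bar lies at rest, released, in both saddles: its centre within 4 mm of cradle in x, 12 mm in y and 3 mm in height (4 mm below), its axis within 0.03 rad of the saddles' line (x of bar_center in the frame of cradle between -0.004 and 0.004 m and y of bar_center in the frame of cradle between -0.012 and 0.012 m and z of bar_center in the frame of cradle between -0.004 and 0.003 m and angle between the y axis of bar_center and the y axis of cradle, either way round below 0.03 rad and value of joint drawer below 0.006 m and linear speed of bar below 0.02 m/s); the robot touches nothing.
It fails at once if a bystander (tamper, filter basket, pitcher, jar) is moved by more than 30 mm (distance of any of tamper_center, basket_center, pitcher_center, jar_center from where it was at the start of the episode above 0.03 m).
It also fails if it takes over 72 s, if anything falls off the work surface, if the arm or the gripper's body presses on something with over 40 N, if the wrist force passes 120 N, or if a joint passes its speed limit or range.

ROBOT

A 6-joint arm with a two-finger parallel gripper is mounted at the origin on the work surface. World frame = base frame: x ahead of the robot, y to its left, z up, the work surface at z = 0. Lengths are in m, angles in degrees, forces in N, time in s.
With the tool pointing down it reaches from about 0.425 to 0.95 m from the base axis. Payload 3.5 kg.
Tool frame: the origin (TCP) lies at the very end of the fingers, on their centre line; the grasp point (between the pads) lies 19 mm behind it; z points along the fingers, y is the line along which they close (so a half turn about z gives the same grasp; the last joint's range is limited). The gripper opens to 85 mm and grips with 20 to 120 N. Pads are 22 mm wide; open, the fingers measure 114 mm over their backs; the gripper's body (76 mm by 85 mm) begins 54 mm behind the grasp point. The pads swing forward as they close: fully open they stand 13 mm farther back than shut.
Start: joints at [-72.479, 16.404, 90.338, -0, 73.258, -8.594], TCP at [0.297, -0.606, 0.231] pointing down, gripper open.
Joint ranges: [-158.93, 158.93], [-51.34, 127.21], [12.03, 142.37], [-87.48, 267.48], [13.55, 161.25], [-162.69, 162.69]. Speed limits (degrees/s): [159.86, 159.86, 180, 180, 180, 180].

INTERFACE

Orientations are given as a 3x3 rotation matrix whose columns are the frame's x, y, z axes.
In Python, from station import ctrl gives the robot as it stands.
- The arm moves only by the tool apply_moves, never from a script. Its argument "rows" is a list of rows, each an object of numbers: "tx", "ty", "tz": the shift along the tool's x, y, z in mm; "wx", "wy", "wz": the turn, a rotation vector about the tool's x, y, z in degrees; "claw": the closure, from 0 (fully open) to 1 (shut). In form: [{"tx": .., "ty": .., "tz": .., "wx": .., "wy": .., "wz": .., "claw": ..}, ...]. A call has 1 to 8 rows; each row shifts and turns the commanded pose from where the row before left it, along the tool's axes as they then stand; what a row does not reach is not made up. A row lasts 1/12 s, in which the tool goes at most 41.7 mm and 7.16 degrees, less where a joint would pass 70% of its speed; a pose out of reach is approached as far as the arm can. A call is refused whole if a number of a shift passes 41.7 or a number of a turn 7.16, either way. A call with a gripper value outside its range is refused whole. The fingers move at their own pace and stop on an object; "newtons" is the grip in N (left out, the last holds). Time passes only in rows, so rows that do not move let the fingers close. It gives the time, the measured TCP pose, the force, the opening and the grip force at its end, in the units of the state.
- ctrl.read_state(): the state, without advancing time (a new reading comes with each control period).
- ctrl.snapshot(name): name is "scene" or "side" or "wrist"; returns the picture (420x560x3 uint8, red, green, blue); there is no depth.
- ctrl.get_calibration(name): a dict with "camera_matrix" (3x3 intrinsics, pixels), "camera_from_world" (4x4, takes a point from world to camera coordinates). Camera axes: x right, y down, z forward; pixel columns grow to the right and rows downward; lengths in m; the calibration is good to about 2 mm. A picture is of the moment at which its call begins: read the wrist's pose just before it. get_calibration takes no time and is no camera call; for the wrist camera it gives the pose at the moment of the call.
- ctrl.job_done(): hands the job in; it is judged then, once.
Trained networks look in the newest picture that a camera, given by its name, has taken for a name from the list of things; names that differ only in an ending like _2 or _b are one class to them, and where a whole thing is asked for, a point or a joint stands for the part that bears it (a point fixed in the world has none). Each returns a list of dicts, best first, with "score" (0 to 1); they miss things now and then, are a little off and sometimes report something else, mostly with a low value. They report only what shows in the picture. A call takes as long as a camera call. They do not tell look-alikes from the thing itself.
- ctrl.outline_of(camera, query): "pixels" (420x560 bool, what is visible of it) and "centre" ([column, row] in pixels, amid what is visible of it).
The state is a dict: "clock": time; "joint_positions": joint angles; "joint_velocities": joint speeds; "joint_torque": joint torques, N m; "tcp_pos": TCP position; "orientation": TCP orientation; "force": force on the tool from outside, world axes, zero at the start; "moment": the same for the moment, N m; "width": finger opening in m; "grip_force": force on a finger pad.
Only numpy, scipy, OpenCV 4.12 (cv2) and the standard library are available. Lean on these libraries where they do the work, as an engineer would, in place of code of your own. Each camera call takes 0.05 s, during which the arm holds its last target. There are 200 camera calls.

## Working session

There is one attempt and no reset: what is moved stays moved. The work goes in short steps, Python scripts to look and compute and a tool call to move; the robot and the scene stay as the last step left them, time stands still between calls to the robot, and variables do not carry over. Pictures are saved under pics/ and viewed, at most 10 in all, crops included, and the job is handed in when it is done.

Besides the shell and the picture viewer there is one more tool, called after "Request:" by a JSON object that holds its "fn" and its "kwargs". apply_moves: Moves the arm, as the interface text tells. Its arguments: {"type":"object","properties":{"rows":{"type":"array"},"newtons":{"type":"number"}},"required":["rows"]}

```bash
mkdir -p pics; cat > h.py <<'E'
import numpy as np, cv2
from station import ctrl
def save(img,n): cv2.imwrite('pics/'+n,cv2.cvtColor(img,cv2.COLOR_RGB2BGR))
def ray(cam,px,z):
    c=ctrl.get_calibration(cam);K=np.array(c['camera_matrix']);T=np.array(c['camera_from_world'])
    d=T[:3,:3].T@np.linalg.inv(K)@np.array([px[0],px[1],1.]);o=-T[:3,:3].T@T[:3,3]
    return o+d*(z-o[2])/d[2]
def proj(cam,p):
    c=ctrl.get_calibration(cam);K=np.array(c['camera_matrix']);T=np.array(c['camera_from_world'])
    q=K@(T[:3,:3]@np.array(p)+T[:3,3]);return q[:2]/q[2]
E
python3 - <<'E'
from h import *
a=ctrl.snapshot('scene');b=ctrl.snapshot('side')
save(a,'a.png');save(b,'b.png')
for cam in('scene','side'):
  for q,z in(('bar_center',.019),('handle',.068),('cabinet',.05),('basket_center',.02),('tamper_center',.043),('pitcher_center',.05),('jar_center',.057),('saddle_left',.05)):
    print(cam,q,[(round(o['score'],2),np.round(o['centre']),np.round(ray(cam,o['centre'],z)[:2],3)) for o in ctrl.outline_of(cam,q)[:4]])
s=ctrl.read_state();print(s['clock'],s['tcp_pos'],s['orientation'],s['width'])
E
```

```text
scene bar_center [(0.87, array([368., 247.]), array([0.849, 0.12 ])), (0.58, array([260., 159.]), array([0.316, 0.145])), (0.53, array([323., 184.]), array([0.569, 0.221]))]
scene handle [(0.72, array([239., 248.]), array([ 0.574, -0.19 ]))]
scene cabinet []
scene basket_center [(0.52, array([340., 204.]), array([0.672, 0.191]))]
scene tamper_center [(0.83, array([120., 276.]), array([ 0.377, -0.5  ]))]
scene pitcher_center [(0.56, array([140., 320.]), array([ 0.541, -0.536]))]
scene jar_center [(0.94, array([366., 130.]), array([0.528, 0.519]))]
scene saddle_left [(0.76, array([234., 257.]), array([ 0.577, -0.219]))]
side bar_center [(0.82, array([271., 286.]), array([0.555, 0.248])), (0.72, array([362., 270.]), array([0.323, 0.173])), (0.69, array([270., 158.]), array([ 0.61 , -0.239])), (0.65, array([170., 239.]), array([0.849, 0.127]))]
side handle [(0.75, array([272., 154.]), array([ 0.598, -0.202]))]
side cabinet [(0.8, array([227., 153.]), array([ 0.747, -0.214]))]
side basket_center [(0.93, array([228., 266.]), array([0.674, 0.2  ]))]
side tamper_center [(0.6, array([341., 114.]), array([ 0.379, -0.479]))]
side pitcher_center [(0.57, array([296.,  99.]), array([ 0.546, -0.547]))]
side jar_center [(0.92, array([272., 387.]), array([0.526, 0.511]))]
side saddle_left [(0.87, array([274., 162.]), array([ 0.593, -0.189])), (0.31, array([227., 263.]), array([0.671, 0.21 ]))]
0.9 [ 0.29717763 -0.60605348  0.23134339] [[ 8.97879547e-01  4.40241204e-01  2.90638397e-05]
 [ 4.40241205e-01 -8.97879547e-01 -2.34183968e-05]
 [ 1.57860840e-05  3.38219993e-05 -9.99999999e-01]] 0.08555440365311107
```

View pics/a.png

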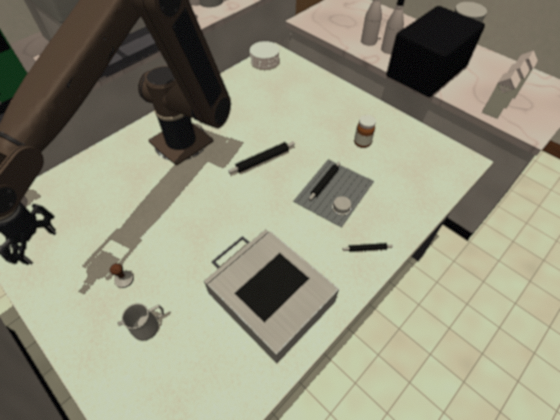

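View pics/b.png

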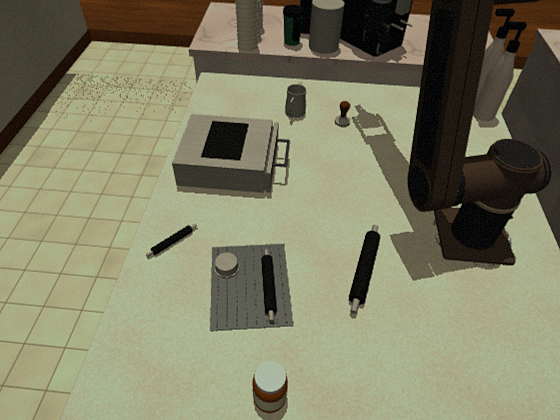

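The scene holds three bars. In the scene image they are a large one at (262,158), one on the mat at (323,181), and a small one at (368,247). The one on the mat fits the description, so I'll check its length and look at a close crop.

```bash
python3 - <<'E'
from h import *
def axis(m):
    p=np.argwhere(m)[:,::-1].astype(float);c=p.mean(0);u=np.linalg.svd(p-c,full_matrices=False)[2][0];t=(p-c)@u
    return c+u*t.min(),c+u*t.max()
im={}
for cam in('scene','side'):
  im[cam]=ctrl.snapshot(cam)
  for q,z in(('bar_center',.019),('handle',.068)):
    for o in ctrl.outline_of(cam,q)[:4]:
      a,b=axis(o['pixels']);A,B=ray(cam,a,z)[:2],ray(cam,b,z)[:2]
      print(cam,q,round(o['score'],2),np.round(a),np.round(b),'mid',np.round((A+B)/2,4),'len',round(np.linalg.norm(A-B),3),'ang',round(np.degrees(np.arctan2(*(B-A)[::-1])),1))
A=cv2.resize(im['side'][100:200,170:300],None,fx=6,fy=5.8,interpolation=2)[:, :780]
B=cv2.resize(im['scene'][150:270,190:350],None,fx=3.7,fy=3.7,interpolation=2)
A=cv2.resize(im['side'][105:200,165:300],(400,290),interpolation=2);C=cv2.resize(im['side'][235:335,200:300],(400,300),interpolation=2)
B=cv2.resize(im['scene'][225:315,195:300],(400,290),interpolation=2);D=cv2.resize(im['scene'][155:230,285:385],(400,300),interpolation=2)
save(np.vstack([np.hstack([A,B]),np.hstack([C,D])]),'c.png')
E
```

```text
scene bar_center 0.85 [338. 162.] [309. 198.] mid [0.5592 0.2391] len 0.21 ang -79.6
scene bar_center 0.64 [293. 142.] [228. 172.] mid [0.3085 0.1586] len 0.292 ang -103.8
scene bar_center 0.62 [391. 245.] [343. 248.] mid [0.8438 0.1192] len 0.158 ang -131.8
scene bar_center 0.26 [264. 227.] [201. 284.] mid [ 0.5538 -0.2018] len 0.282 ang -87.6
scene handle 0.8 [265. 227.] [200. 283.] mid [ 0.5796 -0.2166] len 0.268 ang -88.8
side bar_center 0.92 [195. 225.] [146. 256.] mid [0.842 0.132] len 0.16 ang 48.7
side bar_center 0.81 [375. 225.] [354. 312.] mid [0.3125 0.1556] len 0.295 ang 76.6
side bar_center 0.71 [266. 251.] [271. 320.] mid [0.5612 0.2405] len 0.206 ang 99.9
side handle 0.6 [280. 124.] [267. 192.] mid [ 0.5928 -0.1994] len 0.328 ang 88.6
```

View pics/c.png

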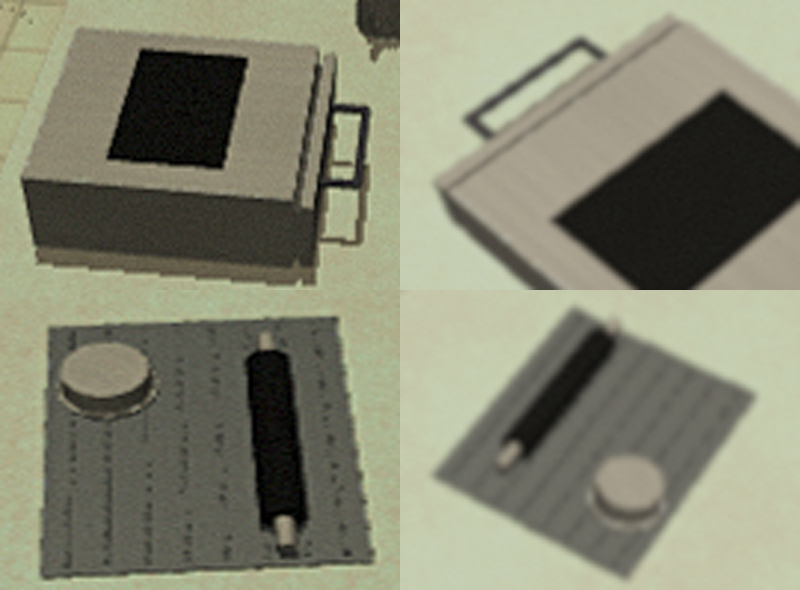

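The crop confirms it: the bar on the mat (side image about 269,286) measures 210 mm, against 293 mm and 158 mm for the others, so it is the middle-sized one. The handle corners show at side (289,140) and (286,166), and at scene (243,237) and (213,262).

```bash
python3 - <<'E'
from h import *
for cam,a,b in(('side',(288.9,139.7),(285.8,165.9)),('scene',(243,236.8),(212.8,262.3))):
    A,B=ray(cam,a,.07)[:2],ray(cam,b,.07)[:2]
    print(cam,A,B,(A+B)/2,np.linalg.norm(A-B),np.degrees(np.arctan2(*(B-A)[::-1])))
# cabinet top roof edges: side crop roof corners front-left, front-right, back-left, back-right
for p in((165+82/2.963,105+28/3.053),(165+320/2.963,105+46/3.053),(165+23/2.963,105+180/3.053),(165+300/2.963,105+203/3.053)):
    print(p,ray('side',p,.1))
E
```

```text
side [ 0.55164805 -0.27919578] [ 0.55134622 -0.15132719] [ 0.55149713 -0.21526148] 0.12786894891054265 90.13524427502463
scene [ 0.55404151 -0.15621053] [ 0.55568879 -0.281038  ] [ 0.55486515 -0.21862426] 0.12483833343431691 -89.24394173293261
(192.67465406682416, 114.17130691123485) [ 0.88016532 -0.33748415  0.1       ]
(272.99865001687476, 120.06714706845726) [ 0.61022971 -0.3378679   0.1       ]
(172.76240296996286, 163.95840157222403) [ 0.88262694 -0.08699388  0.1       ]
(266.2487343908201, 171.49197510645268) [ 0.60453562 -0.08708602  0.1       ]
```

```bash
cat >> h.py <<'E'
def plan(x,y,z,ang,n=None,show=True):
    "rows (tool frame) to tcp x,y,z mm with tool down, tool x at ang deg"
    s=ctrl.read_state();p=s['tcp_pos']*1000;R=np.array(s['orientation'])
    print('tcp',np.round(p,1),'ang',round(np.degrees(np.arctan2(R[1,0],R[0,0])),2),'tilt',np.round(R[:2,2],4),'F',np.round(s['force'],1),'w',round(s['width'],4),'t',s['clock'])
    d=np.array([x,y,z])-p;a=np.degrees(np.arctan2(R[1,0],R[0,0]));da=ang-a
    n=n or int(max(np.ceil(np.linalg.norm(d)/40),np.ceil(abs(da)/7)))
    for i in range(n):
        t=np.radians(a+da*i/n);v=d/n
        print(i,'tx %.1f ty %.1f tz %.1f wz %.2f'%(v[0]*np.cos(t)+v[1]*np.sin(t),v[0]*np.sin(t)-v[1]*np.cos(t),-v[2],-da/n))
E
python3 - <<'E'
from h import *
plan(553,-217,200,90,14)
E
```

```text
tcp [ 297.1 -606.1  231.3] ang 26.11 tilt [-0.  0.] F [0.3 0.1 0.3] w 0.0855 t 1.2
0 tx 28.6 ty -16.9 tz 2.2 wz -4.56
1 tx 29.9 ty -14.6 tz 2.2 wz -4.56
2 tx 31.0 ty -12.2 tz 2.2 wz -4.56
3 tx 31.8 ty -9.6 tz 2.2 wz -4.56
4 tx 32.5 ty -7.1 tz 2.2 wz -4.56
5 tx 33.0 ty -4.5 tz 2.2 wz -4.56
6 tx 33.2 ty -1.8 tz 2.2 wz -4.56
7 tx 33.3 ty 0.8 tz 2.2 wz -4.56
8 tx 33.1 ty 3.4 tz 2.2 wz -4.56
9 tx 32.7 ty 6.1 tz 2.2 wz -4.56
10 tx 32.1 ty 8.7 tz 2.2 wz -4.56
11 tx 31.3 ty 11.2 tz 2.2 wz -4.56
12 tx 30.3 ty 13.6 tz 2.2 wz -4.56
13 tx 29.2 ty 16.0 tz 2.2 wz -4.56
```

Request:
{"fn": "apply_moves", "kwargs": {"rows": [{"tx": 28.6,"ty": -16.9,"tz": 2.2,"wz": -4.56,"claw": 0.6},{"tx": 29.9,"ty": -14.6,"tz": 2.2,"wz": -4.56,"claw": 0.6},{"tx": 31,"ty": -12.2,"tz": 2.2,"wz": -4.56,"claw": 0.6},{"tx": 31.8,"ty": -9.6,"tz": 2.2,"wz": -4.56,"claw": 0.6},{"tx": 32.5,"ty": -7.1,"tz": 2.2,"wz": -4.56,"claw": 0.6},{"tx": 33,"ty": -4.5,"tz": 2.2,"wz": -4.56,"claw": 0.6},{"tx": 33.2,"ty": -1.8,"tz": 2.2,"wz": -4.56,"claw": 0.6},{"tx": 33.3,"ty": 0.8,"tz": 2.2,"wz": -4.56,"claw": 0.6}], "newtons": 40}}

```text
$.rows[0]: bad value
```

Request:
{"fn": "apply_moves", "kwargs": {"rows": [{"tx": 33.1,"ty": 3.4,"tz": 2.2,"wz": -4.56,"claw": 0.6},{"tx": 32.7,"ty": 6.1,"tz": 2.2,"wz": -4.56,"claw": 0.6},{"tx": 32.1,"ty": 8.7,"tz": 2.2,"wz": -4.56,"claw": 0.6},{"tx": 31.3,"ty": 11.2,"tz": 2.2,"wz": -4.56,"claw": 0.6},{"tx": 30.3,"ty": 13.6,"tz": 2.2,"wz": -4.56,"claw": 0.6},{"tx": 29.2,"ty": 16,"tz": 2.2,"wz": -4.56,"claw": 0.6},{"claw": 0.6},{"claw": 0.6}]}}

```text
$.rows[0]: bad value
```

```bash
python3 - <<'E'
from h import *
plan(553,-217,200,90,1)
im=ctrl.snapshot('wrist');save(im,'d.png')
for q,z in(('handle',.068),('saddle_left',.06),('cabinet',.1)):
    for o in ctrl.outline_of('wrist',q)[:3]:
        print(q,round(o['score'],2),o['centre'],ray('wrist',o['centre'],z))
E
```

```text
tcp [ 297.1 -606.1  231.3] ang 26.11 tilt [-0.  0.] F [0.3 0.1 0.3] w 0.0855 t 1.2
0 tx 401.0 ty -236.7 tz 31.3 wz -63.89
```

View pics/d.png

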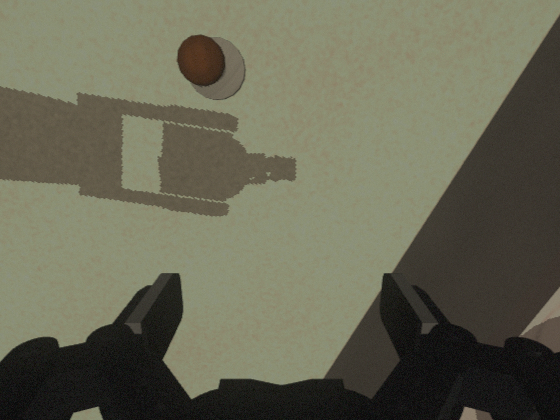

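Both moves were refused, so the arm hasn't moved. The wrist view shows only the tamper at (205,62). I'll retry with every key given in each row.

Request:
{"fn": "apply_moves", "kwargs": {"rows": [{"tx": 28.6,"ty": -16.9,"tz": 2.2,"wx": 0,"wy": 0,"wz": -4.56,"claw": 0.6},{"tx": 29.9,"ty": -14.6,"tz": 2.2,"wx": 0,"wy": 0,"wz": -4.56,"claw": 0.6},{"tx": 31,"ty": -12.2,"tz": 2.2,"wx": 0,"wy": 0,"wz": -4.56,"claw": 0.6},{"tx": 31.8,"ty": -9.6,"tz": 2.2,"wx": 0,"wy": 0,"wz": -4.56,"claw": 0.6},{"tx": 32.5,"ty": -7.1,"tz": 2.2,"wx": 0,"wy": 0,"wz": -4.56,"claw": 0.6},{"tx": 33,"ty": -4.5,"tz": 2.2,"wx": 0,"wy": 0,"wz": -4.56,"claw": 0.6},{"tx": 33.2,"ty": -1.8,"tz": 2.2,"wx": 0,"wy": 0,"wz": -4.56,"claw": 0.6},{"tx": 33.3,"ty": 0.8,"tz": 2.2,"wx": 0,"wy": 0,"wz": -4.56,"claw": 0.6}], "newtons": 40}}

```text
clock: 2.07
tcp_pos: [0.4441, -0.3823, 0.2139]
orientation: [[0.457, 0.89, 0.0], [0.89, -0.457, -0.0], [-0.0, 0.0, -1.0]]
force: [-0.1, -1.3, -0.2]
width: 0.0342
grip_force: 0.0
```

Request:
{"fn": "apply_moves", "kwargs": {"rows": [{"tx": 33.1,"ty": 3.4,"tz": 2.2,"wx": 0,"wy": 0,"wz": -4.56,"claw": 0.6},{"tx": 32.7,"ty": 6.1,"tz": 2.2,"wx": 0,"wy": 0,"wz": -4.56,"claw": 0.6},{"tx": 32.1,"ty": 8.7,"tz": 2.2,"wx": 0,"wy": 0,"wz": -4.56,"claw": 0.6},{"tx": 31.3,"ty": 11.2,"tz": 2.2,"wx": 0,"wy": 0,"wz": -4.56,"claw": 0.6},{"tx": 30.3,"ty": 13.6,"tz": 2.2,"wx": 0,"wy": 0,"wz": -4.56,"claw": 0.6},{"tx": 29.2,"ty": 16,"tz": 2.2,"wx": 0,"wy": 0,"wz": -4.56,"claw": 0.6},{"tx": 0,"ty": 0,"tz": 0,"wx": 0,"wy": 0,"wz": 0,"claw": 0.6},{"tx": 0,"ty": 0,"tz": 0,"wx": 0,"wy": 0,"wz": 0,"claw": 0.6}]}}

```text
clock: 2.73
tcp_pos: [0.5537, -0.2156, 0.2004]
orientation: [[-0.002, 1.0, -0.0], [1.0, 0.002, -0.0], [-0.0, -0.0, -1.0]]
force: [-0.2, -0.0, -0.5]
width: 0.0338
grip_force: 0.0
```

```bash
python3 - <<'E'
from h import *
plan(553,-217,200,90,1)
im=ctrl.snapshot('wrist');save(im,'d2.png')
for q,z in(('handle',.068),('saddle_left',.06),('cabinet',.1)):
    for o in ctrl.outline_of('wrist',q)[:3]:
        print(q,round(o['score'],2),o['centre'],ray('wrist',o['centre'],z))
E
```

```text
tcp [ 553.7 -215.6  200.4] ang 90.11 tilt [-0.0004 -0.0001] F [-0.2 -0.  -0.5] w 0.0338 t 2.7333
0 tx -1.4 ty -0.7 tz 0.4 wz 0.11
handle 0.68 [336.2, 159.8] [ 0.59799795 -0.18202298  0.068     ]
saddle_left 0.77 [338.0, 160.2] [ 0.60068336 -0.18405924  0.06      ]
cabinet 0.8 [446.3, 183.2] [ 0.67348942 -0.19520491  0.1       ]
```

View pics/d2.png

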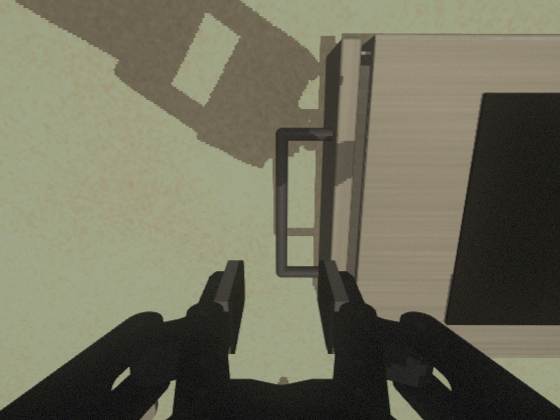

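The wrist view shows the handle bar at about column 282, rows 131–272. The drawer front runs from (342,38) to (331,285).

```bash
python3 - <<'E'
from h import *
for n,z,a,b in(('handle',.07,(281,131),(283,272)),('frontouter',.092,(342,40),(331,270)),('roof',.1,(374,40),(358,270))):
    A,B=ray('wrist',a,z)[:2],ray('wrist',b,z)[:2]
    print(n,A,B,(A+B)/2,np.linalg.norm(A-B),np.degrees(np.arctan2(*(A-B)[::-1])))
E
```

```text
handle [ 0.55335283 -0.15991856] [ 0.55484956 -0.28183713] [ 0.55410119 -0.22087785] 0.12192775752984565 90.70335561353068
frontouter [ 0.59411271 -0.09945449] [ 0.5937925  -0.26883667] [ 0.5939526  -0.18414558] 0.16938248625880578 89.89168761878115
roof [ 0.6134499  -0.10084674] [ 0.61378053 -0.26483807] [ 0.61361522 -0.18284241] 0.16399166091217796 90.11551772284334
```

Request:
{"fn": "apply_moves", "kwargs": {"rows": [{"tx": -4,"ty": 0.5,"tz": 30,"wx": 0,"wy": 0,"wz": 0,"claw": 0.6},{"tx": 0,"ty": 0,"tz": 30,"wx": 0,"wy": 0,"wz": 0,"claw": 0.6},{"tx": 0,"ty": 0,"tz": 30,"wx": 0,"wy": 0,"wz": 0,"claw": 0.6},{"tx": 0,"ty": 0,"tz": 30,"wx": 0,"wy": 0,"wz": 0,"claw": 0.6},{"tx": 0,"ty": 0,"tz": 28,"wx": 0,"wy": 0,"wz": 0,"claw": 0.6},{"tx": 0,"ty": 0,"tz": 0,"wx": 0,"wy": 0,"wz": 0,"claw": 1},{"tx": 0,"ty": 0,"tz": 0,"wx": 0,"wy": 0,"wz": 0,"claw": 1},{"tx": 0,"ty": 0,"tz": 0,"wx": 0,"wy": 0,"wz": 0,"claw": 1}], "newtons": 30}}

```text
clock: 3.6
tcp_pos: [0.5528, -0.2219, 0.052]
orientation: [[0.002, 1.0, -0.001], [1.0, -0.002, -0.0], [-0.0, -0.001, -1.0]]
force: [2.0, -2.2, -9.7]
width: 0.009
grip_force: 29.1
```

Request:
{"fn": "apply_moves", "kwargs": {"rows": [{"tx": 0,"ty": -10,"tz": 0,"wx": 0,"wy": 0,"wz": 0,"claw": 1},{"tx": 0,"ty": -18,"tz": 0,"wx": 0,"wy": 0,"wz": 0,"claw": 1},{"tx": 0,"ty": -20,"tz": 0,"wx": 0,"wy": 0,"wz": 0,"claw": 1},{"tx": 0,"ty": -20,"tz": 0,"wx": 0,"wy": 0,"wz": 0,"claw": 1},{"tx": 0,"ty": -20,"tz": 0,"wx": 0,"wy": 0,"wz": 0,"claw": 1},{"tx": 0,"ty": -20,"tz": 0,"wx": 0,"wy": 0,"wz": 0,"claw": 1},{"tx": 0,"ty": -18,"tz": 0,"wx": 0,"wy": 0,"wz": 0,"claw": 1},{"tx": 0,"ty": -8,"tz": 0,"wx": 0,"wy": 0,"wz": 0,"claw": 1}]}}

```text
clock: 4.27
tcp_pos: [0.4172, -0.2218, 0.052]
orientation: [[0.001, 1.0, -0.0], [1.0, -0.001, -0.003], [-0.003, -0.0, -1.0]]
force: [2.3, -6.0, -15.1]
width: 0.0088
grip_force: 30.1
```

Request:
{"fn": "apply_moves", "kwargs": {"rows": [{"tx": 0,"ty": 0,"tz": 0,"wx": 0,"wy": 0,"wz": 0,"claw": 1},{"tx": 0,"ty": 0,"tz": 0,"wx": 0,"wy": 0,"wz": 0,"claw": 0.6},{"tx": 0,"ty": 0,"tz": 0,"wx": 0,"wy": 0,"wz": 0,"claw": 0.6},{"tx": 0,"ty": 0,"tz": 0,"wx": 0,"wy": 0,"wz": 0,"claw": 0.6},{"tx": 0,"ty": 0,"tz": -35,"wx": 0,"wy": 0,"wz": 0,"claw": 0.6},{"tx": 0,"ty": 0,"tz": -40,"wx": 0,"wy": 0,"wz": 0,"claw": 0.6},{"tx": 0,"ty": 0,"tz": -40,"wx": 0,"wy": 0,"wz": 0,"claw": 0.6},{"tx": 0,"ty": 0,"tz": -40,"wx": 0,"wy": 0,"wz": 0,"claw": 0.6}]}}

```text
clock: 4.93
tcp_pos: [0.4199, -0.2206, 0.2104]
orientation: [[0.0, 1.0, 0.001], [1.0, -0.0, -0.001], [-0.001, 0.001, -1.0]]
force: [1.2, -0.6, -0.4]
width: 0.034
grip_force: 0.0
```

```bash
python3 - <<'E'
from h import *
plan(560,240,180,100,14)
save(ctrl.snapshot('wrist'),'e.png')
E
```

```text
tcp [ 419.9 -220.6  210.4] ang 89.99 tilt [ 0.0012 -0.0006] F [ 1.2 -0.6 -0.4] w 0.034 t 4.9333
0 tx 32.9 ty 10.0 tz 2.2 wz -0.72
1 tx 32.8 ty 10.4 tz 2.2 wz -0.72
2 tx 32.6 ty 10.8 tz 2.2 wz -0.72
3 tx 32.5 ty 11.2 tz 2.2 wz -0.72
4 tx 32.4 ty 11.6 tz 2.2 wz -0.72
5 tx 32.2 ty 12.0 tz 2.2 wz -0.72
6 tx 32.1 ty 12.4 tz 2.2 wz -0.72
7 tx 31.9 ty 12.8 tz 2.2 wz -0.72
8 tx 31.7 ty 13.2 tz 2.2 wz -0.72
9 tx 31.6 ty 13.6 tz 2.2 wz -0.72
10 tx 31.4 ty 14.0 tz 2.2 wz -0.72
11 tx 31.2 ty 14.4 tz 2.2 wz -0.72
12 tx 31.0 ty 14.8 tz 2.2 wz -0.72
13 tx 30.9 ty 15.2 tz 2.2 wz -0.72
```

View pics/e.png

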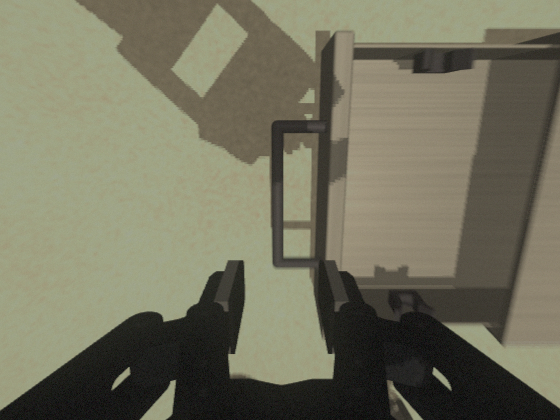

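The drawer is out about 140 mm. The saddles show at (442,62) and (410,302). I'll measure the cradle from this picture and cross-check it with the handle.

```bash
python3 - <<'E'
from h import *
for n,z,a,b in(('handle',.07,(277,126),(279,262)),('frontouter',.092,(333,40),(322,260))):
    A,B=ray('wrist',a,z)[:2],ray('wrist',b,z)[:2]
    print(n,(A+B)/2,np.linalg.norm(A-B),np.degrees(np.arctan2(*(A-B)[::-1])))
for hx in(.415,.417,.42):
    print(hx,[np.round(proj('wrist',(hx+.126+dx,-.2195+s*.109,.08))) for s in(1,-1) for dx in(-.018,.018)])
im=ctrl.snapshot('wrist')
for o in ctrl.outline_of('wrist','saddle_left'):
    ys,xs=np.nonzero(o['pixels']);print(o['score'],o['centre'],xs.min(),xs.max(),ys.min(),ys.max())
A=cv2.resize(im[40:80,400:490],(800,300),interpolation=2);B=cv2.resize(im[260:330,370:450],(800,300),interpolation=2)
save(np.vstack([A,B]),'f.png')
E
```

```text
handle [ 0.42389975 -0.22663691] 0.12469154501695645 90.7032715476516
frontouter [ 0.46268073 -0.18978248] 0.17340857452181926 89.55972319715359
0.415 [array([408.,  54.]), array([456.,  54.]), array([382., 304.]), array([419., 303.])]
0.417 [array([411.,  54.]), array([458.,  54.]), array([384., 304.]), array([422., 303.])]
0.42 [array([415.,  54.]), array([462.,  54.]), array([387., 304.]), array([425., 303.])]
0.73 [407.8, 163.5] 264 539 27 324
```

View pics/f.png

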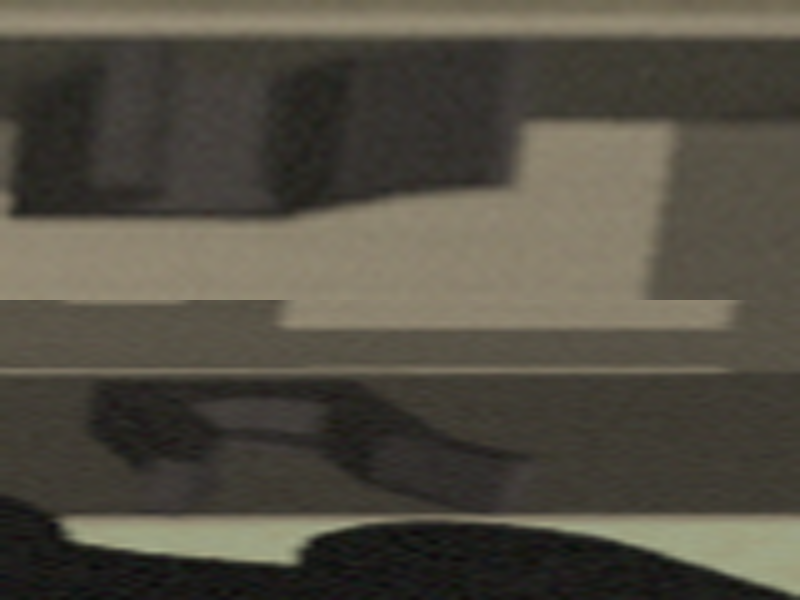

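Request:
{"fn": "apply_moves", "kwargs": {"rows": [{"tx": 32.9,"ty": 10,"tz": 2.2,"wx": 0,"wy": 0,"wz": -0.72,"claw": 0.2},{"tx": 32.8,"ty": 10.4,"tz": 2.2,"wx": 0,"wy": 0,"wz": -0.72,"claw": 0.2},{"tx": 32.6,"ty": 10.8,"tz": 2.2,"wx": 0,"wy": 0,"wz": -0.72,"claw": 0.2},{"tx": 32.5,"ty": 11.2,"tz": 2.2,"wx": 0,"wy": 0,"wz": -0.72,"claw": 0.2},{"tx": 32.4,"ty": 11.6,"tz": 2.2,"wx": 0,"wy": 0,"wz": -0.72,"claw": 0.2},{"tx": 32.2,"ty": 12,"tz": 2.2,"wx": 0,"wy": 0,"wz": -0.72,"claw": 0.2},{"tx": 32.1,"ty": 12.4,"tz": 2.2,"wx": 0,"wy": 0,"wz": -0.72,"claw": 0.2},{"tx": 31.9,"ty": 12.8,"tz": 2.2,"wx": 0,"wy": 0,"wz": -0.72,"claw": 0.2}]}}

```text
clock: 5.75
tcp_pos: [0.4991, 0.0444, 0.1886]
orientation: [[-0.101, 0.995, -0.002], [0.995, 0.101, 0.0], [0.001, -0.002, -1.0]]
force: [0.7, -1.1, 0.9]
width: 0.0681
grip_force: 0.0
```

Request:
{"fn": "apply_moves", "kwargs": {"rows": [{"tx": 31.7,"ty": 13.2,"tz": 2.2,"wx": 0,"wy": 0,"wz": -0.72,"claw": 0.2},{"tx": 31.6,"ty": 13.6,"tz": 2.2,"wx": 0,"wy": 0,"wz": -0.72,"claw": 0.2},{"tx": 31.4,"ty": 14,"tz": 2.2,"wx": 0,"wy": 0,"wz": -0.72,"claw": 0.2},{"tx": 31.2,"ty": 14.4,"tz": 2.2,"wx": 0,"wy": 0,"wz": -0.72,"claw": 0.2},{"tx": 0,"ty": 0,"tz": 0,"wx": 0,"wy": 0,"wz": 0,"claw": 0.2},{"tx": 0,"ty": 0,"tz": 0,"wx": 0,"wy": 0,"wz": 0,"claw": 0.2}]}}

```text
clock: 6.25
tcp_pos: [0.5387, 0.1754, 0.1794]
orientation: [[-0.153, 0.988, -0.003], [0.988, 0.153, -0.001], [-0.0, -0.003, -1.0]]
force: [0.4, -0.6, 0.0]
width: 0.0684
grip_force: 0.0
```

```bash
python3 - <<'E'
from h import *
plan(560,240,180,100,2)
im=ctrl.snapshot('wrist');save(im,'g.png')
for o in ctrl.outline_of('wrist','bar_center'):
    m=o['pixels'];p=np.argwhere(m)[:,::-1].astype(float);c=p.mean(0);u=np.linalg.svd(p-c,full_matrices=False)[2][0];t=(p-c)@u
    a,b=c+u*t.min(),c+u*t.max();A,B=ray('wrist',a,.022)[:2],ray('wrist',b,.022)[:2]
    print(o['score'],a,b,(A+B)/2,np.linalg.norm(A-B),np.degrees(np.arctan2(*(B-A)[::-1])))
E
```

```text
tcp [538.7 175.4 179.4] ang 98.79 tilt [-0.0031 -0.0005] F [ 0.4 -0.6  0. ] w 0.0684 t 6.25
0 tx 30.3 ty 15.5 tz -0.3 wz -0.60
1 tx 30.1 ty 15.8 tz -0.3 wz -0.60
0.93 [ 3.20827725e+02 -1.07926607e-01] [317.61667966 243.034557  ] [0.56327728 0.23187406] 0.20239381956348573 -80.22919193369819
0.91 [62.13537122  6.08256633] [  8.17263782 311.91269515] [0.31568947 0.15389468] 0.29416313420144286 -102.75301344616886
0.76 [564.70816891 287.47383677] [498.66768513 331.96020662] [0.80712092 0.09266788] 0.07586257401666871 -128.29100067168346
```

View pics/g.png

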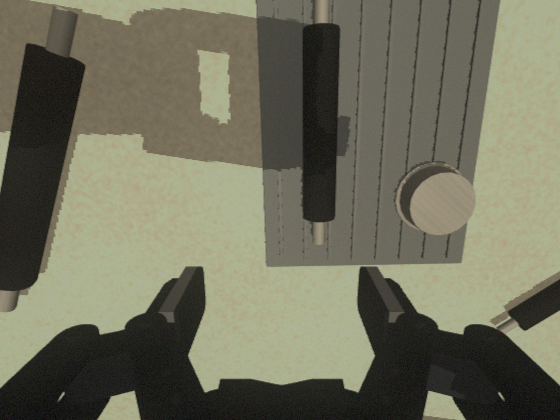

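The wrist view shows the bar's near rod end at (318,243) and its sleeve from row 25 to 220. The basket at (440,200) is clear of the fingers.

```bash
python3 - <<'E'
from h import *
s=ctrl.read_state();c=ctrl.get_calibration('wrist');K=np.array(c['camera_matrix']);T=np.array(c['camera_from_world'])
W=np.eye(4);W[:3,:3]=s['orientation'];W[:3,3]=s['tcp_pos']
CT=T@W  # camera from tool
W0=np.eye(4);W0[:3,:3]=[[0,1,.001],[1,0,-.001],[-.001,.001,-1]];W0[:3,3]=[.4199,-.2206,.2104]
T0=CT@np.linalg.inv(W0)
def r(px,z):
    d=T0[:3,:3].T@np.linalg.inv(K)@np.array([px[0],px[1],1.]);o=-T0[:3,:3].T@T0[:3,3];return o+d*(z-o[2])/d[2]
yl,yr=r((440,44.7),.08),r((420,310),.08);print('walls',yl,yr,(yl+yr)/2)
print('front edge',r((333,40),.092),'right slot',r((389.5,290),.068),r((403,290),.068))
print('left tops',r((401.7,68.7),.075),r((410,60),.08),r((430,60),.08),r((440,60),.08))
print('sleeve mid ends',ray('wrist',(320.5,25),.03),ray('wrist',(319,220),.03),'rod end',ray('wrist',(318.5,243),.022))
e=ray('wrist',(318.5,243),.02);u=np.array([np.cos(np.radians(99.9)),np.sin(np.radians(99.9))]);print('centre',e[:2]+.105*u)
plan(562,235,110,99.8,4)
E
```

```text
walls [ 0.53612435 -0.10132921  0.08      ] [ 0.54868323 -0.32314233  0.08      ] [ 0.54240379 -0.21223577  0.08      ]
front edge [ 0.45652158 -0.10031208  0.092     ] right slot [ 0.52293103 -0.30932762  0.068     ] [ 0.53566173 -0.30933395  0.068     ]
left tops [ 0.51163643 -0.11700003  0.075     ] [ 0.51546756 -0.11156171  0.08      ] [ 0.53018997 -0.11155242  0.08      ] [ 0.53755214 -0.11154777  0.08      ]
sleeve mid ends [0.54848861 0.31277189 0.03      ] [0.57620835 0.15753302 0.03      ] rod end [0.58127332 0.13230635 0.022     ]
centre [0.56357582 0.23496331]
tcp [538.7 173.6 180. ] ang 98.62 tilt [-0.0023 -0.0006] F [-0.6 -0.  -0. ] w 0.0681 t 6.35
0 tx 14.3 ty 8.0 tz 17.5 wz -0.30
1 tx 14.3 ty 8.1 tz 17.5 wz -0.30
2 tx 14.2 ty 8.2 tz 17.5 wz -0.30
3 tx 14.2 ty 8.3 tz 17.5 wz -0.30
```

Request:
{"fn": "apply_moves", "kwargs": {"rows": [{"tx": 15,"ty": 7.5,"tz": 20,"wx": 0,"wy": 0,"wz": -0.3,"claw": 0.2},{"tx": 15,"ty": 8,"tz": 20,"wx": 0,"wy": 0,"wz": -0.3,"claw": 0.2},{"tx": 14,"ty": 8,"tz": 20,"wx": 0,"wy": 0,"wz": -0.3,"claw": 0.2},{"tx": 14,"ty": 8,"tz": 20,"wx": 0,"wy": 0,"wz": -0.3,"claw": 0.2},{"tx": 0,"ty": 0,"tz": 0,"wx": 0,"wy": 0,"wz": 0,"claw": 0.2},{"tx": 0,"ty": 0,"tz": 0,"wx": 0,"wy": 0,"wz": 0,"claw": 0.2}]}}

```text
clock: 6.85
tcp_pos: [0.5604, 0.2348, 0.0995]
orientation: [[-0.169, 0.986, -0.004], [0.986, 0.169, -0.001], [-0.001, -0.004, -1.0]]
force: [-0.0, 0.4, 0.1]
width: 0.0684
grip_force: 0.0
```

```bash
python3 - <<'E'
from h import *
plan(562,237,10,99.8,4)
E
```

```text
tcp [560.4 234.8  99.5] ang 99.76 tilt [-0.0038 -0.0013] F [-0.   0.4  0.1] w 0.0684 t 6.85
0 tx 0.5 ty 0.5 tz 22.4 wz -0.01
1 tx 0.5 ty 0.5 tz 22.4 wz -0.01
2 tx 0.5 ty 0.5 tz 22.4 wz -0.01
3 tx 0.5 ty 0.5 tz 22.4 wz -0.01
```

Request:
{"fn": "apply_moves", "kwargs": {"rows": [{"tx": 2,"ty": 2,"tz": 25,"wx": 0,"wy": 0,"wz": 0,"claw": 0.2},{"tx": 0,"ty": 0,"tz": 25,"wx": 0,"wy": 0,"wz": 0,"claw": 0.2},{"tx": 0,"ty": 0,"tz": 25,"wx": 0,"wy": 0,"wz": 0,"claw": 0.2},{"tx": 0,"ty": 0,"tz": 13,"wx": 0,"wy": 0,"wz": 0,"claw": 0.2},{"tx": 0,"ty": 0,"tz": 0,"wx": 0,"wy": 0,"wz": 0,"claw": 1},{"tx": 0,"ty": 0,"tz": 0,"wx": 0,"wy": 0,"wz": 0,"claw": 1},{"tx": 0,"ty": 0,"tz": 0,"wx": 0,"wy": 0,"wz": 0,"claw": 1},{"tx": 0,"ty": 0,"tz": 0,"wx": 0,"wy": 0,"wz": 0,"claw": 1}], "newtons": 60}}

```text
clock: 7.52
tcp_pos: [0.5644, 0.2383, 0.0159]
orientation: [[-0.17, 0.985, 0.002], [0.985, 0.17, 0.0], [-0.0, 0.002, -1.0]]
force: [-1.7, -2.1, 4.4]
width: 0.0278
grip_force: 59.0
```

Request:
{"fn": "apply_moves", "kwargs": {"rows": [{"tx": 0,"ty": 0,"tz": -10,"wx": 0,"wy": 0,"wz": 0,"claw": 1},{"tx": 0,"ty": 0,"tz": -25,"wx": 0,"wy": 0,"wz": 0,"claw": 1},{"tx": 0,"ty": 0,"tz": -35,"wx": 0,"wy": 0,"wz": 0,"claw": 1},{"tx": 0,"ty": 0,"tz": -35,"wx": 0,"wy": 0,"wz": 0,"claw": 1},{"tx": 0,"ty": 0,"tz": -35,"wx": 0,"wy": 0,"wz": 0,"claw": 1},{"tx": 0,"ty": 0,"tz": -30,"wx": 0,"wy": 0,"wz": 0,"claw": 1},{"tx": 0,"ty": 0,"tz": 0,"wx": 0,"wy": 0,"wz": 0,"claw": 1},{"tx": 0,"ty": 0,"tz": 0,"wx": 0,"wy": 0,"wz": 0,"claw": 1}]}}

```text
clock: 8.18
tcp_pos: [0.5646, 0.2389, 0.1868]
orientation: [[-0.17, 0.985, 0.007], [0.985, 0.17, 0.002], [0.001, 0.007, -1.0]]
force: [-0.3, 0.7, -2.6]
width: 0.0278
grip_force: 60.1
```

```bash
python3 - <<'E'
from h import *
s=ctrl.read_state()
ims=[]
for cam in('wrist','side','scene'):
    im=ctrl.snapshot(cam);ims.append(im)
    for o in ctrl.outline_of(cam,'bar_center'):
        m=o['pixels'];p=np.argwhere(m)[:,::-1].astype(float);c=p.mean(0);u=np.linalg.svd(p-c,full_matrices=False)[2][0];t=(p-c)@u
        a,b=c+u*t.min(),c+u*t.max();print(cam,round(o['score'],2),a,b,m.sum())
A=cv2.resize(ims[0],(400,300));B=cv2.resize(ims[1][110:210,170:320],(400,300),interpolation=2);C=cv2.resize(ims[2][200:300,180:300],(400,300),interpolation=2);D=cv2.resize(ims[1][200:340,200:340],(400,300),interpolation=2)
save(np.vstack([np.hstack([A,B]),np.hstack([C,D])]),'i.png')
np.save('scene.npy',ims[2]);np.save('side.npy',ims[1])
plan(543,-216,180,90,13)
E
```

```text
wrist 0.88 [35.16563206 81.26339445] [  4.48193185 333.54511383] 8715
wrist 0.87 [563.54616476 302.64424987] [474.21593468 355.7704494 ] 2385
wrist 0.83 [279.34272786  22.97673386] [280.66705028 384.00855763] 21555
side 0.79 [194.73347262 225.57503605] [146.78049673 255.65001353] 407
side 0.75 [268.80168555 227.95525171] [271.82511852 282.12139702] 597
side 0.65 [375.29685476 225.82316098] [353.58652686 312.14750984] 1188
side 0.36 [174.20002489 147.12973984] [318.48036891 168.47572466] 5558
scene 0.82 [390.0011651  245.01906406] [345.98223314 247.70928882] 258
scene 0.79 [339.15341301 132.58657721] [312.88179311 166.90952156] 244
scene 0.79 [294.0434348  142.09817746] [228.58342989 171.05840943] 668
tcp [561.9 238.  180.5] ang 99.79 tilt [-0.0043 -0.001 ] F [-0.  -0.3 -1.9] w 0.0277 t 8.4833
0 tx -34.2 ty -7.4 tz 0.0 wz 0.75
1 tx -34.3 ty -6.9 tz 0.0 wz 0.75
2 tx -34.4 ty -6.5 tz 0.0 wz 0.75
3 tx -34.4 ty -6.0 tz 0.0 wz 0.75
4 tx -34.5 ty -5.6 tz 0.0 wz 0.75
5 tx -34.6 ty -5.1 tz 0.0 wz 0.75
6 tx -34.6 ty -4.7 tz 0.0 wz 0.75
7 tx -34.7 ty -4.2 tz 0.0 wz 0.75
8 tx -34.8 ty -3.7 tz 0.0 wz 0.75
9 tx -34.8 ty -3.3 tz 0.0 wz 0.75
10 tx -34.8 ty -2.8 tz 0.0 wz 0.75
11 tx -34.9 ty -2.4 tz 0.0 wz 0.75
12 tx -34.9 ty -1.9 tz 0.0 wz 0.75
```

View pics/i.png

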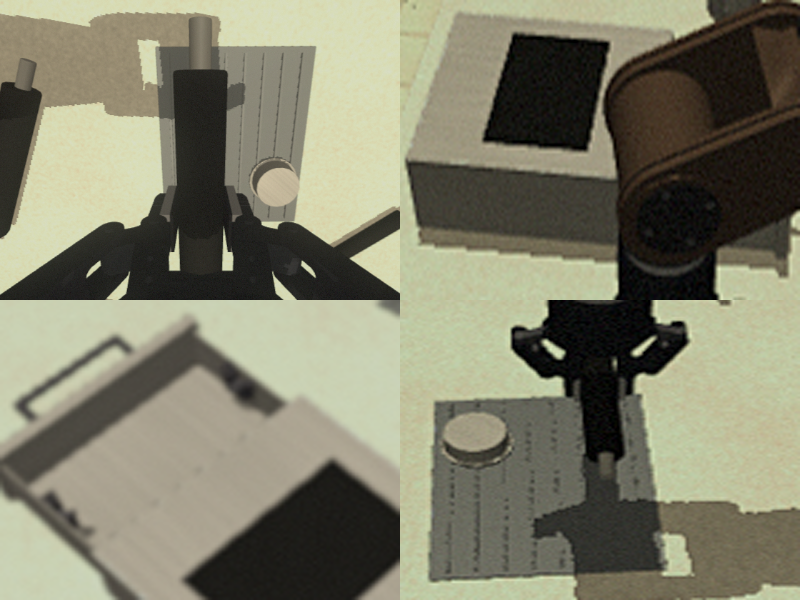

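The bar is held and in line with the tool (wrist columns 279–281). In the scene crop the open drawer's handle corners are at about (218,213) and (185,236), and the saddles at (251,227) and (199,270). Next I work out the bar's offset in the hand and the cradle position.

```bash
python3 - <<'E'
from h import *
s=ctrl.read_state();W=np.eye(4);W[:3,:3]=s['orientation'];W[:3,3]=s['tcp_pos']
for z in (-.004,-.009):
    zw=(W@np.array([0.1,0,z,1]))[2]
    p=ray('wrist',(280,22.5),zw+.0);q=np.linalg.inv(W)@np.append(p,1);print('end in tool',q[:3]*1000)
A,B=ray('scene',(218.4,213.3),.07),ray('scene',(185.4,236),.07);print('handle',(A+B)/2,np.linalg.norm(A-B))
A,B=ray('scene',(251.4,226.7),.075),ray('scene',(198.6,270),.075);print('saddles',A,B,(A+B)/2,np.linalg.norm(A-B))
im=np.load('scene.npy')
A=cv2.resize(im[200:290,175:280],(800,600),interpolation=cv2.INTER_CUBIC);
for s_ in(1,-1):
  for dx in(-.012,.012):
    u=(np.array(proj('scene',(.543+dx,-.215+s_*.105,.08)))-[175,200])*[800/105,600/90]
    cv2.circle(A,tuple(int(v) for v in u),4,(255,0,0),1)
for h in((.417,-.155,.068),(.417,-.275,.068),(.457,-.09,.092),(.457,-.34,.092)):
    u=(np.array(proj('scene',h))-[175,200])*[800/105,600/90]
    cv2.circle(A,tuple(int(v) for v in u),4,(0,0,255),1)
save(A,'j.png')
E
```

```text
end in tool [105.46481826   0.11091067  -4.00206524]
end in tool [104.41197665   0.12113156  -9.00180591]
handle [ 0.42496602 -0.21642996  0.07      ] 0.13030603049512865
saddles [ 0.54778575 -0.11361702  0.075     ] [ 0.547947   -0.32820828  0.075     ] [ 0.54786637 -0.22091265  0.075     ] 0.21459132607526066
```

View pics/j.png

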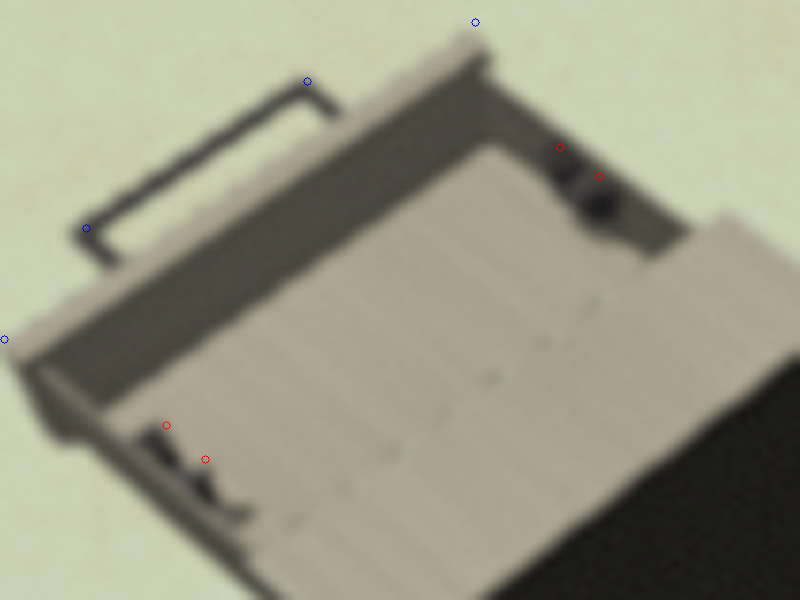

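Request:
{"fn": "apply_moves", "kwargs": {"rows": [{"tx": -34.2,"ty": -7.4,"tz": 0,"wx": 0,"wy": 0,"wz": 0.75,"claw": 1},{"tx": -34.3,"ty": -6.9,"tz": 0,"wx": 0,"wy": 0,"wz": 0.75,"claw": 1},{"tx": -34.4,"ty": -6.5,"tz": 0,"wx": 0,"wy": 0,"wz": 0.75,"claw": 1},{"tx": -34.4,"ty": -6,"tz": 0,"wx": 0,"wy": 0,"wz": 0.75,"claw": 1},{"tx": -34.5,"ty": -5.6,"tz": 0,"wx": 0,"wy": 0,"wz": 0.75,"claw": 1},{"tx": -34.6,"ty": -5.1,"tz": 0,"wx": 0,"wy": 0,"wz": 0.75,"claw": 1},{"tx": -34.6,"ty": -4.7,"tz": 0,"wx": 0,"wy": 0,"wz": 0.75,"claw": 1},{"tx": -34.7,"ty": -4.2,"tz": 0,"wx": 0,"wy": 0,"wz": 0.75,"claw": 1}]}}

```text
clock: 9.15
tcp_pos: [0.5507, -0.0426, 0.1819]
orientation: [[-0.066, 0.998, -0.002], [0.998, 0.066, 0.001], [0.001, -0.002, -1.0]]
force: [0.4, 0.2, -3.3]
width: 0.0276
grip_force: 60.0
```

Request:
{"fn": "apply_moves", "kwargs": {"rows": [{"tx": -34.8,"ty": -3.7,"tz": 0,"wx": 0,"wy": 0,"wz": 0.75,"claw": 1},{"tx": -34.8,"ty": -3.3,"tz": 0,"wx": 0,"wy": 0,"wz": 0.75,"claw": 1},{"tx": -34.8,"ty": -2.8,"tz": 0,"wx": 0,"wy": 0,"wz": 0.75,"claw": 1},{"tx": -34.9,"ty": -2.4,"tz": 0,"wx": 0,"wy": 0,"wz": 0.75,"claw": 1},{"tx": -34.9,"ty": -1.9,"tz": 0,"wx": 0,"wy": 0,"wz": 0.75,"claw": 1},{"tx": 0,"ty": 0,"tz": 0,"wx": 0,"wy": 0,"wz": 0,"claw": 1},{"tx": 0,"ty": 0,"tz": 0,"wx": 0,"wy": 0,"wz": 0,"claw": 1},{"tx": 0,"ty": 0,"tz": 0,"wx": 0,"wy": 0,"wz": 0,"claw": 1}]}}

```text
clock: 9.82
tcp_pos: [0.5439, -0.2153, 0.1819]
orientation: [[-0.0, 1.0, -0.002], [1.0, 0.0, 0.002], [0.002, -0.002, -1.0]]
force: [-0.3, 0.5, -2.3]
width: 0.0275
grip_force: 60.0
```

The overlay shows the real saddles offset by about +4 mm in x and −4 mm in y from my guess, so the cradle is near (0.547, −0.219). I'll descend to just above the lips and check.

Request:
{"fn": "apply_moves", "kwargs": {"rows": [{"tx": -3.5,"ty": 2,"tz": 20,"wx": 0,"wy": 0,"wz": 0,"claw": 1},{"tx": 0,"ty": 0,"tz": 20,"wx": 0,"wy": 0,"wz": 0,"claw": 1},{"tx": 0,"ty": 0,"tz": 20,"wx": 0,"wy": 0,"wz": 0,"claw": 1},{"tx": 0,"ty": 0,"tz": 20,"wx": 0,"wy": 0,"wz": 0,"claw": 1},{"tx": 0,"ty": 0,"tz": 3,"wx": 0,"wy": 0,"wz": 0,"claw": 1},{"tx": 0,"ty": 0,"tz": 0,"wx": 0,"wy": 0,"wz": 0,"claw": 1},{"tx": 0,"ty": 0,"tz": 0,"wx": 0,"wy": 0,"wz": 0,"claw": 1}]}}

```text
clock: 10.4
tcp_pos: [0.547, -0.2185, 0.1008]
orientation: [[-0.002, 1.0, 0.001], [1.0, 0.002, -0.0], [-0.0, 0.001, -1.0]]
force: [0.3, -0.1, -2.8]
width: 0.0276
grip_force: 60.0
```

```bash
python3 - <<'E'
from h import *
plan(546,-219,97,90,1)
im=ctrl.snapshot('wrist');im2=ctrl.snapshot('scene');im3=ctrl.snapshot('side')
A=cv2.resize(im[:220,160:440],(760,597),interpolation=cv2.INTER_CUBIC)
save(A,'k.png');np.save('k.npy',im);np.save('kscene.npy',im2);np.save('kside.npy',im3)
for x,y,z in((.546,-.219+.105,.105),(.546,-.219+.109,.052),(.546-.012,-.219+.105,.08),(.546+.012,-.219+.105,.08),(.546,-.219+.116,.08)):
    print((x,y,z),(proj('wrist',(x,y,z))-[160,0])*2.714)
E
```

```text
tcp [ 547.  -218.5  100.8] ang 90.12 tilt [ 0.0005 -0.0002] F [ 0.3 -0.1 -2.8] w 0.0276 t 10.4
0 tx -0.5 ty -1.0 tz 3.8 wz 0.12
(0.546, -0.114, 0.105) [314.85517522  62.4660174 ]
(0.546, -0.11, 0.052) [317.71502275 104.27601025]
(0.534, -0.114, 0.08) [241.48595496  98.5972614 ]
(0.558, -0.114, 0.08) [391.40069511  98.99611219]
(0.546, -0.103, 0.08) [316.32236785  20.87834268]
```

View pics/k.png

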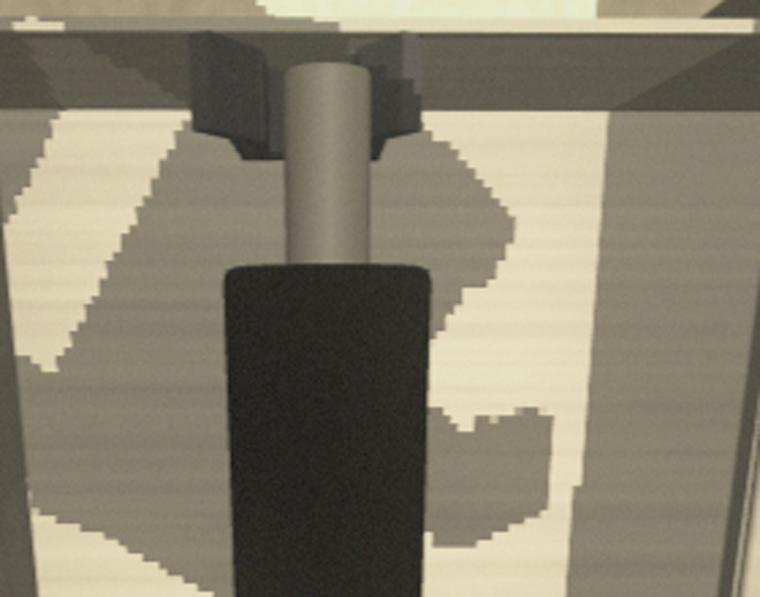

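The saddle spans crop columns 190–422 (centre 306) and the rod is at 328, so the bar is about 3.5 mm too far in +x and about 1 mm in +y. I'll correct that, go to lip height and look again.

Request:
{"fn": "apply_moves", "kwargs": {"rows": [{"tx": -1.3,"ty": -3.5,"tz": 0,"wx": 0,"wy": 0,"wz": 0.1,"claw": 1},{"tx": 0,"ty": 0,"tz": 7,"wx": 0,"wy": 0,"wz": 0,"claw": 1},{"tx": 0,"ty": 0,"tz": 7,"wx": 0,"wy": 0,"wz": 0,"claw": 1},{"tx": 0,"ty": 0,"tz": 6,"wx": 0,"wy": 0,"wz": 0,"claw": 1},{"tx": 0,"ty": 0,"tz": 0,"wx": 0,"wy": 0,"wz": 0,"claw": 1},{"tx": 0,"ty": 0,"tz": 0,"wx": 0,"wy": 0,"wz": 0,"claw": 1}]}}

```text
clock: 11.05
tcp_pos: [0.5422, -0.2202, 0.0789]
orientation: [[0.001, 1.0, -0.002], [1.0, -0.001, 0.001], [0.001, -0.002, -1.0]]
force: [0.3, 0.6, -2.5]
width: 0.0277
grip_force: 60.0
```

```bash
python3 - <<'E'
from h import *
plan(543.5,-220,78,90,1)
im=ctrl.snapshot('wrist');np.save('l.npy',im)
A=cv2.resize(im[:80,200:360],(800,400),interpolation=cv2.INTER_CUBIC);g=cv2.cvtColor(im,cv2.COLOR_RGB2GRAY)
k=np.load('kscene.npy');
save(A,'l.png')
# numeric check without viewing: rows profile through rod column & saddle plate columns
for r in (14,18,22,30,38,44,50,60):print(r,[int(v) for v in g[r,224:330:2]])
print('col',[int(v) for v in g[0:70:2,280]]);print('col',[int(v) for v in g[0:70:2,240]])
E
```

```text
tcp [ 542.2 -220.2   78.9] ang 89.94 tilt [-0.0019  0.0012] F [ 0.3  0.6 -2.5] w 0.0277 t 11.05
0 tx 0.2 ty 1.3 tz 0.9 wz -0.06
14 [76, 75, 78, 78, 74, 65, 63, 63, 65, 61, 61, 61, 58, 57, 60, 59, 61, 60, 59, 65, 55, 66, 67, 64, 66, 66, 67, 66, 65, 82, 95, 80, 67, 67, 93, 94, 81, 65, 51, 87, 71, 73, 70, 70, 71, 66, 69, 74, 72, 71, 86, 97, 95]
18 [79, 79, 75, 78, 76, 67, 67, 66, 65, 64, 60, 60, 58, 61, 58, 58, 59, 57, 61, 66, 56, 66, 62, 66, 71, 65, 65, 70, 64, 66, 66, 68, 65, 66, 93, 93, 79, 69, 53, 89, 70, 72, 69, 67, 72, 70, 70, 68, 74, 74, 88, 97, 97]
22 [78, 73, 76, 77, 77, 67, 64, 65, 64, 60, 60, 62, 59, 58, 61, 60, 60, 58, 60, 59, 59, 66, 68, 68, 66, 65, 66, 65, 69, 66, 66, 65, 66, 66, 62, 64, 67, 63, 51, 90, 71, 69, 72, 70, 74, 68, 72, 73, 71, 72, 86, 91, 95]
30 [133, 136, 134, 136, 135, 73, 66, 60, 66, 62, 60, 63, 59, 62, 61, 60, 63, 59, 59, 62, 80, 99, 106, 113, 119, 128, 129, 134, 141, 143, 138, 133, 125, 120, 117, 112, 86, 66, 50, 69, 56, 54, 57, 56, 56, 57, 57, 73, 73, 69, 91, 97, 97]
38 [216, 211, 212, 140, 141, 139, 141, 142, 141, 139, 138, 139, 138, 59, 51, 47, 49, 48, 
[... 579 characters left out ...]
4, 120, 118, 111, 114, 138, 136, 139, 137, 138, 138, 140, 143, 139, 143, 139, 139, 150, 192, 217, 216]
60 [133, 135, 135, 137, 136, 135, 136, 136, 137, 135, 135, 134, 134, 136, 134, 136, 135, 135, 137, 137, 120, 95, 105, 114, 121, 125, 128, 137, 141, 146, 136, 132, 126, 121, 118, 112, 119, 137, 138, 135, 136, 135, 137, 135, 138, 138, 138, 136, 135, 135, 136, 138, 137]
col [86, 87, 88, 89, 84, 74, 63, 65, 67, 64, 65, 69, 135, 140, 139, 141, 139, 140, 138, 142, 140, 141, 142, 143, 141, 142, 143, 142, 142, 142, 141, 142, 141, 141, 141]
col [60, 62, 65, 62, 65, 64, 63, 65, 65, 65, 62, 64, 64, 67, 65, 66, 64, 49, 133, 141, 144, 140, 138, 139, 137, 141, 136, 136, 131, 134, 137, 134, 134, 136, 130]
```

The saddle centre is now at column 279 and the rod at 280.5, so x is aligned. I'll lower into the slots and watch the force.

Request:
{"fn": "apply_moves", "kwargs": {"rows": [{"tx": -0.5,"ty": 0,"tz": 4,"wx": 0,"wy": 0,"wz": 0,"claw": 1},{"tx": 0,"ty": 0,"tz": 4,"wx": 0,"wy": 0,"wz": 0,"claw": 1},{"tx": 0,"ty": 0,"tz": 4,"wx": 0,"wy": 0,"wz": 0,"claw": 1},{"tx": 0,"ty": 0,"tz": 4,"wx": 0,"wy": 0,"wz": 0,"claw": 1},{"tx": 0,"ty": 0,"tz": 4,"wx": 0,"wy": 0,"wz": 0,"claw": 1},{"tx": 0,"ty": 0,"tz": 2,"wx": 0,"wy": 0,"wz": 0,"claw": 1},{"tx": 0,"ty": 0,"tz": 0,"wx": 0,"wy": 0,"wz": 0,"claw": 1}]}}

```text
clock: 11.68
tcp_pos: [0.5424, -0.2207, 0.0572]
orientation: [[0.001, 1.0, -0.001], [1.0, -0.001, 0.001], [0.001, -0.001, -1.0]]
force: [0.1, 0.3, -2.8]
width: 0.0275
grip_force: 60.0
```

Request:
{"fn": "apply_moves", "kwargs": {"rows": [{"tx": 0,"ty": 0,"tz": 1.5,"wx": 0,"wy": 0,"wz": 0,"claw": 1},{"tx": 0,"ty": 0,"tz": 1.5,"wx": 0,"wy": 0,"wz": 0,"claw": 1},{"tx": 0,"ty": 0,"tz": 1,"wx": 0,"wy": 0,"wz": 0,"claw": 1},{"tx": 0,"ty": 0,"tz": 0,"wx": 0,"wy": 0,"wz": 0,"claw": 1}]}}

```text
clock: 12.02
tcp_pos: [0.5432, -0.2212, 0.0547]
orientation: [[0.001, 1.0, 0.0], [1.0, -0.001, -0.0], [-0.0, 0.0, -1.0]]
force: [-0.6, 0.7, -0.3]
width: 0.0277
grip_force: 60.4
```

Request:
{"fn": "apply_moves", "kwargs": {"rows": [{"tx": 0,"ty": 0,"tz": 1,"wx": 0,"wy": 0,"wz": 0,"claw": 1},{"tx": 0,"ty": 0,"tz": 1,"wx": 0,"wy": 0,"wz": 0,"claw": 1},{"tx": 0,"ty": 0,"tz": 0,"wx": 0,"wy": 0,"wz": 0,"claw": 1}]}}

```text
clock: 12.27
tcp_pos: [0.5444, -0.2213, 0.0544]
orientation: [[0.001, 1.0, 0.003], [1.0, -0.001, -0.001], [-0.001, 0.003, -1.0]]
force: [-1.9, 2.6, 6.6]
width: 0.0276
grip_force: 61.1
```

Request:
{"fn": "apply_moves", "kwargs": {"rows": [{"tx": 0,"ty": 0,"tz": 1,"wx": 0,"wy": 0,"wz": 0,"claw": 1},{"tx": 0,"ty": 0,"tz": 0,"wx": 0,"wy": 0,"wz": 0,"claw": 1},{"tx": 0,"ty": 0,"tz": 0,"wx": 0,"wy": 0,"wz": 0,"claw": 1},{"tx": 0,"ty": 0,"tz": 0,"wx": 0,"wy": 0,"wz": 0,"claw": 1},{"tx": 0,"ty": 0,"tz": 0,"wx": 0,"wy": 0,"wz": 0,"claw": 1}]}}

```text
clock: 12.68
tcp_pos: [0.5438, -0.2219, 0.0519]
orientation: [[0.0, 1.0, 0.002], [1.0, -0.0, -0.002], [-0.002, 0.002, -1.0]]
force: [1.7, -0.4, 1.9]
width: 0.0277
grip_force: 60.5
```

```bash
python3 - <<'E'
from h import *
plan(543.5,-220,54,90,1);print(ctrl.read_state()['moment'])
im=ctrl.snapshot('wrist');g=cv2.cvtColor(im,cv2.COLOR_RGB2GRAY)
for r in (6,12,20,30,40,50,60):print(r,[int(v) for v in g[r,210:350:3]])
print('col',[int(v) for v in g[0:70:2,280]])
for z in(.052,.055,.058,.062,.066):
  print(z,[np.round(proj('wrist',(.5435+dx,-.2205+.105,z))) for dx in(-.006,.006)],'saddle top',[np.round(proj('wrist',(.5435+dx,-.2205+.102,.08))) for dx in(-.0185,.0185)])
E
```

```text
tcp [ 543.8 -221.9   51.9] ang 89.99 tilt [ 0.0024 -0.0022] F [ 1.7 -0.4  1.9] w 0.0277 t 12.6833
0 tx 1.9 ty -0.3 tz -2.1 wz -0.01
[-0.45362447 -0.21809252  0.12798833]
6 [90, 89, 89, 88, 72, 72, 71, 63, 64, 67, 67, 64, 64, 66, 65, 67, 73, 58, 72, 76, 73, 74, 74, 73, 73, 104, 104, 105, 103, 101, 88, 68, 103, 78, 81, 79, 78, 79, 79, 81, 79, 79, 106, 105, 104, 103, 105]
12 [100, 100, 100, 102, 101, 100, 96, 96, 53, 50, 53, 54, 56, 63, 65, 62, 71, 59, 75, 76, 75, 76, 75, 75, 72, 72, 71, 70, 92, 105, 87, 62, 102, 79, 76, 77, 76, 61, 60, 59, 63, 92, 129, 133, 131, 134, 133]
20 [152, 151, 152, 154, 154, 154, 151, 153, 153, 155, 154, 95, 55, 55, 53, 51, 55, 59, 73, 74, 75, 76, 76, 71, 73, 71, 71, 73, 76, 75, 72, 64, 56, 58, 58, 59, 61, 63, 228, 228, 228, 228, 229, 229, 228, 229, 227]
30 [227, 150, 154, 153, 153, 151, 151, 151, 154, 154, 151, 151, 149, 56, 54, 55, 52, 55, 84, 114, 123, 136, 143, 156, 155, 148, 140, 133, 121, 62, 65, 56, 54, 55, 60, 63, 211, 225, 225, 226, 227, 226, 225, 227, 227, 225, 225]
40 [225, 224, 227, 226, 150, 148, 151, 151, 151, 151, 151, 151, 150, 149, 152, 151, 1
[... 615 characters left out ...]
, 156, 231, 232]
col [106, 75, 71, 72, 74, 75, 72, 75, 74, 74, 74, 73, 107, 157, 159, 158, 158, 161, 158, 160, 159, 160, 160, 159, 162, 158, 160, 163, 162, 157, 160, 160, 161, 160, 159]
0.052 [array([263.,  22.]), array([295.,  22.])] saddle top [array([216.,  11.]), array([342.,  11.])]
0.055 [array([263.,  20.]), array([296.,  20.])] saddle top [array([216.,  11.]), array([342.,  11.])]
0.058 [array([262.,  18.]), array([296.,  18.])] saddle top [array([216.,  11.]), array([342.,  11.])]
0.062 [array([262.,  15.]), array([297.,  15.])] saddle top [array([216.,  11.]), array([342.,  11.])]
0.066 [array([261.,  12.]), array([297.,  12.])] saddle top [array([216.,  11.]), array([342.,  11.])]
```

Request:
{"fn": "apply_moves", "kwargs": {"rows": [{"tx": 0,"ty": 0,"tz": 1,"wx": 0,"wy": 0,"wz": 0,"claw": 1},{"tx": 0,"ty": 0,"tz": 0,"wx": 0,"wy": 0,"wz": 0,"claw": 1},{"tx": 0,"ty": 0,"tz": 0,"wx": 0,"wy": 0,"wz": 0,"claw": 1},{"tx": 0,"ty": 0,"tz": 0,"wx": 0,"wy": 0,"wz": 0,"claw": 1}]}}

```text
clock: 13.07
tcp_pos: [0.5435, -0.2218, 0.0508]
orientation: [[0.001, 1.0, 0.002], [1.0, -0.001, -0.002], [-0.002, 0.002, -1.0]]
force: [1.9, -3.0, 4.1]
width: 0.0274
grip_force: 60.7
```

Request:
{"fn": "apply_moves", "kwargs": {"rows": [{"tx": 0,"ty": 0,"tz": 1,"wx": 0,"wy": 0,"wz": 0,"claw": 1},{"tx": 0,"ty": 0,"tz": 0,"wx": 0,"wy": 0,"wz": 0,"claw": 1},{"tx": 0,"ty": 0,"tz": 0,"wx": 0,"wy": 0,"wz": 0,"claw": 1},{"tx": 0,"ty": 0,"tz": 0,"wx": 0,"wy": 0,"wz": 0,"claw": 1}]}}

```text
clock: 13.4
tcp_pos: [0.5436, -0.2219, 0.05]
orientation: [[0.001, 1.0, 0.002], [1.0, -0.001, -0.002], [-0.002, 0.002, -1.0]]
force: [1.5, -2.3, 5.2]
width: 0.0276
grip_force: 60.9
```

```bash
python3 - <<'E'
from h import *
s=ctrl.read_state();print(s['moment'],s['force'],s['tcp_pos'])
im=ctrl.snapshot('wrist');np.save('m.npy',im);g=cv2.cvtColor(im,cv2.COLOR_RGB2GRAY)
for r in range(0,46,2):print('%2d'%r,' '.join('%3d'%v for v in g[r,204:356:4]))
for n,p in(('plate top corner L',(.5435-.0185,-.1185,.08)),('R',(.5435+.0185,-.1185,.08)),('plate inner at rodtop',(.5435,-.1185,.064)),('slotbottom inner',(.5435,-.1185,.052)),('rodend top',(.5435,-.1155,.064)),('wall-top',(.5435,-.1045,.08)),('wall-floor',(.5435,-.1045,.014)),('bar sleeve end top',(.5435,-.2205+.08,.073))):print(n,np.round(proj('wrist',p),1))
l=np.load('l.npy');k=np.load('k.npy')
for a in(k,l,im):
    q=cv2.cvtColor(a,cv2.COLOR_RGB2GRAY)[:,278:283].mean(1);d=np.diff(q[:150]);print('edges col280',[(i,int(v)) for i,v in enumerate(d) if abs(v)>14])
E
```

```text
[-0.8629403  -0.18455495  0.130044  ] [ 1.47145887 -2.2853482   5.15249598] [ 0.54358529 -0.22186862  0.04996307]
 0  85  84  85  86  72  74  68  66  68  66  64  64  63  63  57  75  74  76  74 103 104 106 103 102 104  54  79  78  77  80  80  76  80 102 106 108  98  99
 2  87  86  86  85  68  69  67  67  62  66  62  66  68  61  56  73  72  74  74  75  91 104 108 105 104  51  76  79  79  82  81  81  80 103 106 105 102 100
 4  86  84  87  89  73  70  69  67  65  63  65  66  64  66  51  73  74  76  74  71  89 106 105 104 101  56  80  81  78  80  79  78  77 106 105 106 102 100
 6  87  86  87  87  71  59  51  53  66  67  65  63  65  64  51  76  74  74  75  71  91 105 105 101 104  50  78  79  79  81  80  76  68  63  68  96 101 103
 8  90  87  89  88  89  61  52  54  54  64  64  66  66  66  52  74  77  72  74  74  73  71 105 104  99  57  82  79  80  79  77  60  55  57  67 101 106 102
10  87  85  85  81  86  83  79  55  54  52  58  65  63  66  54  74  76  76  76  73  72  72 106 106 103  54  77  78  76  71  62  62  64  89  97 104 100 102
12 150 151 149 149 152 151 151 151  64  55  51  57  66  
[... 2290 characters left out ...]
5 147 147 147 146 151 150 149 150 151 149 126 116 132 147 160 154 140 130 143 149 152 153 152 149 204 227 225 226 225 226 226 227 224
44 225 224 224 225 225 147 147 149 147 146 150 148 151 150 150 125 118 132 146 160 155 140 129 143 150 150 151 148 151 202 226 225 225 225 226 225 226 226
plate top corner L [215.7   9.7]
R [343.2   9.7]
plate inner at rodtop [279.6  22.6]
slotbottom inner [279.6  30.2]
rodend top [279.6  12.5]
wall-top [279.4 -47.3]
wall-floor [279.7  14. ]
bar sleeve end top [279.6  91.1]
edges col280 [(7, -63), (10, -19), (11, -36), (22, 46), (96, -65), (97, -30)]
edges col280 [(22, 60), (96, -65), (97, -31)]
edges col280 [(0, -20), (24, 23), (25, 47), (95, -74), (96, -33)]
```

The readings show a fault. The moment (−0.86 N·m) means only the right end is supported. The left rod end (row 25) stops just short of the left fork's inner face, so the bar sits about 3.5 mm too far in −y. I'll raise it, shift it and check again.

Request:
{"fn": "apply_moves", "kwargs": {"rows": [{"tx": 0,"ty": 0,"tz": -7,"wx": 0,"wy": 0,"wz": 0,"claw": 1},{"tx": 0,"ty": 0,"tz": -7,"wx": 0,"wy": 0,"wz": 0,"claw": 1},{"tx": 0,"ty": 0,"tz": -6,"wx": 0,"wy": 0,"wz": 0,"claw": 1},{"tx": 3.5,"ty": 0.5,"tz": 0,"wx": 0,"wy": 0,"wz": 0,"claw": 1},{"tx": 0,"ty": 0,"tz": 0,"wx": 0,"wy": 0,"wz": 0,"claw": 1},{"tx": 0,"ty": 0,"tz": 0,"wx": 0,"wy": 0,"wz": 0,"claw": 1}]}}

```text
clock: 13.95
tcp_pos: [0.5414, -0.2157, 0.0668]
orientation: [[0.002, 1.0, -0.005], [1.0, -0.002, 0.004], [0.004, -0.005, -1.0]]
force: [-0.6, 0.9, -2.4]
width: 0.0275
grip_force: 60.2
```

```bash
cat > look.py <<'E'
from h import *
s=ctrl.read_state();print('M',np.round(s['moment'],2),'F',np.round(s['force'],1),s['tcp_pos'],'w',s['width'])
im=ctrl.snapshot('wrist');g=cv2.cvtColor(im,cv2.COLOR_RGB2GRAY)
for r in range(0,44,3):print('%2d'%r,' '.join('%3d'%v for v in g[r,204:356:4]))
q=g[:,278:283].mean(1);d=np.diff(q[:150]);print('edges col280',[(i,int(v)) for i,v in enumerate(d) if abs(v)>14])
y0=s['tcp_pos'][1]
for y in(-.1173,-.1142):
  print(y,[(z,np.round(proj('wrist',(.5435,y,z))[1],1)) for z in(.052,.064,.08,.09)])
E
python3 look.py
```

```text
M [-0.03  0.07 -0.  ] F [-0.6  0.9 -2.4] [ 0.54140733 -0.21567479  0.06683448] w 0.027499544938624592
 0  76  79  76  76  76  76  74  63  60  57  61  59  56  68  73  77  74  76  76  74  90  91  91  91  89  90  89  90  71  72  68  69  94  93  92  90  88  90
 3  76  77  72  76  74  79  77  62  65  58  60  59  54  55  60  74  75  73  75  75  89  88  88  88  87  85  69  70  71  69  72  68  94  94  92  90  88  90
 6  74  75  76  80  76  74  73  64  64  64  59  56  59  58  56  61  70  77  77  74  73  88  88  90  89  73  68  68  73  72  70  73  95  94  94  88  90  91
 9  79  76  78  77  75  79  76  62  64  65  58  61  60  59  57  59  77  74  73  76  77  90  91  89  84  64  71  73  68  69  68  72  97  98  91  91  92  93
12  79  78  78  76  76  77  77  65  65  63  60  60  59  57  60  63  77  79  76  75  72  90  87  88  79  54  70  70  73  71  74  74  99  97  92  89  91  89
15  77  76  77  77  76  79  76  67  65  62  61  62  60  61  58  64  66  66  67  73  77  75  93  93  64  50  70  72  70  73  70  72  97  99  91  92  90  90
18  79  82  78  78  80  78  77  64  64  62  61  62  64  61  61  64  
[... 902 characters left out ...]
66  62  60  63  59  56  79 107 120 130 143 136 130 120  84  67  47  57  55  55  57  61  56  96  98 217 216 216 217
39 219 218 218 219 219 144 146  95  64  66  63  61  58  60  62  78 105 117 131 142 138 128 122  88  68  56  54  57  59  55  59  62  96  96 219 219 218 217
42 213 214 212 213 215 215 139 138 122  52  48  48  59  59  61  74 106 120 131 142 138 128 118  88  65  51  58  59  63  51  50  52 154 215 217 219 216 215
edges col280 [(22, 61), (96, -65), (97, -33)]
-0.1173 [(0.052, np.float64(51.7)), (0.064, np.float64(46.9)), (0.08, np.float64(38.9)), (0.09, np.float64(32.7))]
-0.1142 [(0.052, np.float64(43.7)), (0.064, np.float64(38.0)), (0.08, np.float64(28.8)), (0.09, np.float64(21.7))]
```

Request:
{"fn": "apply_moves", "kwargs": {"rows": [{"tx": -0.7,"ty": 0.3,"tz": 3,"wx": 0,"wy": 0,"wz": 0,"claw": 1},{"tx": 0,"ty": 0,"tz": 3,"wx": 0,"wy": 0,"wz": 0,"claw": 1},{"tx": 0,"ty": 0,"tz": 3,"wx": 0,"wy": 0,"wz": 0,"claw": 1},{"tx": 0,"ty": 0,"tz": 3,"wx": 0,"wy": 0,"wz": 0,"claw": 1},{"tx": 0,"ty": 0,"tz": 1.5,"wx": 0,"wy": 0,"wz": 0,"claw": 1},{"tx": 0,"ty": 0,"tz": 1.5,"wx": 0,"wy": 0,"wz": 0,"claw": 1},{"tx": 0,"ty": 0,"tz": 0,"wx": 0,"wy": 0,"wz": 0,"claw": 1},{"tx": 0,"ty": 0,"tz": 0,"wx": 0,"wy": 0,"wz": 0,"claw": 1}]}}

```text
clock: 14.67
tcp_pos: [0.544, -0.2181, 0.0547]
orientation: [[0.001, 1.0, 0.0], [1.0, -0.001, 0.0], [0.0, 0.0, -1.0]]
force: [-0.6, 2.4, 2.0]
width: 0.0277
grip_force: 60.8
```

```bash
python3 look.py
```

```text
M [0.44 0.16 0.05] F [-0.6  2.4  2. ] [ 0.5439785  -0.21805546  0.05468323] w 0.027720021410184627
 0  81  86  81  83  71  71  71  64  64  65  67  68  66  71  69  73  72  71  72  99 102 103 104  99  60  90  79  76  77  78  80  79 105 105 103  97  98 100
 3  89  83  87  85  72  68  71  66  62  67  65  69  62  74  70  75  74  74  75 102 104 103 104 103  64  89  79  75  73  76  79  79 107 104 102 100  98 101
 6  85  85  85  86  75  72  71  64  66  64  62  65  62  76  68  74  74  73  76  71 103 105 102 101  63  93  76  77  77  82  77  78 106 106 101 101  98  99
 9  88  87  88  86  72  71  65  67  62  65  65  68  66  74  67  77  76  72  73  73 104 104 103 103  57  93  78  81  77  79  80  79 104 109 103 101 100 100
12  85  87  83  82  75  71  70  60  66  68  63  66  61  74  68  72  75  73  71  67  71  73  73 101  64  85  78  77  77  80  79  80 103 103 102 101  99 101
15  87  88  86  84  74  70  71  66  68  66  64  63  61  76  72  77  74  74  74  74  72  75  72 104  60  85  82  79  80  78  79  80 105 103 102 101 100 100
18  88  89  88  90  76  74  72  66  66  64  71  64  62  73  69  74  76 
[... 908 characters left out ...]
4  54  56  67  84 116 130 142 155 149 139 131  94  63  55  56  56  55 229 230 229 228 229 229 229 229 228
39 227 228 228 228 226 150 153 151 152 150 113  54  56  54  62  87 116 130 145 156 150 139 132  94  59  58  56  57 183 224 227 225 225 224 224 223 222 222
42 226 227 228 227 228 151 150 150 152 151 151  54  53  58  54  82 115 130 145 156 152 140 133  95  56  54  55  53 164 162 226 227 226 226 226 227 225 227
edges col280 [(3, -29), (22, 68), (96, -73), (97, -34)]
-0.1173 [(0.052, np.float64(40.5)), (0.064, np.float64(34.2)), (0.08, np.float64(23.5)), (0.09, np.float64(15.1))]
-0.1142 [(0.052, np.float64(31.5)), (0.064, np.float64(24.3)), (0.08, np.float64(12.1)), (0.09, np.float64(2.4))]
```

Request:
{"fn": "apply_moves", "kwargs": {"rows": [{"tx": 0,"ty": 0,"tz": -3,"wx": 0,"wy": 0,"wz": 0,"claw": 1},{"tx": -1,"ty": 0,"tz": 0,"wx": 0,"wy": 0,"wz": 0,"claw": 1},{"tx": 0,"ty": 0,"tz": 1.5,"wx": 0,"wy": 0,"wz": 0,"claw": 1},{"tx": 0,"ty": 0,"tz": 1.5,"wx": 0,"wy": 0,"wz": 0,"claw": 1},{"tx": 0,"ty": 0,"tz": 1,"wx": 0,"wy": 0,"wz": 0,"claw": 1},{"tx": 0,"ty": 0,"tz": 0,"wx": 0,"wy": 0,"wz": 0,"claw": 1},{"tx": 0,"ty": 0,"tz": 0,"wx": 0,"wy": 0,"wz": 0,"claw": 1}]}}

```text
clock: 15.3
tcp_pos: [0.5446, -0.2197, 0.0545]
orientation: [[0.001, 1.0, 0.002], [1.0, -0.001, -0.001], [-0.001, 0.002, -1.0]]
force: [-1.4, 1.5, 6.0]
width: 0.0277
grip_force: 61.1
```

```bash
python3 look.py | grep -v '^ *[0-9]* '
```

```text
M [ 0.24  0.24 -0.04] F [-1.4  1.5  6. ] [ 0.54460248 -0.21973667  0.05452416] w 0.027704777054008728
edges col280 [(22, 69), (96, -74), (97, -31)]
-0.1173 [(0.052, np.float64(35.6)), (0.064, np.float64(28.8)), (0.08, np.float64(17.3)), (0.09, np.float64(8.3))]
-0.1142 [(0.052, np.float64(26.5)), (0.064, np.float64(18.8)), (0.08, np.float64(5.8)), (0.09, np.float64(-4.6))]
```

Now 8.5 N net is shared by both ends and the height is steady at home level. I'll nudge it towards centre, hold, then release and lift clear.

Request:
{"fn": "apply_moves", "kwargs": {"rows": [{"tx": 0.7,"ty": 0,"tz": 0,"wx": 0,"wy": 0,"wz": 0,"claw": 1},{"tx": 0,"ty": 0,"tz": 0,"wx": 0,"wy": 0,"wz": 0,"claw": 1},{"tx": 0,"ty": 0,"tz": 0,"wx": 0,"wy": 0,"wz": 0,"claw": 1},{"tx": 0,"ty": 0,"tz": 0,"wx": 0,"wy": 0,"wz": 0,"claw": 1},{"tx": 0,"ty": 0,"tz": 0,"wx": 0,"wy": 0,"wz": 0,"claw": 1}]}}

```text
clock: 15.77
tcp_pos: [0.5446, -0.2197, 0.0545]
orientation: [[0.001, 1.0, 0.002], [1.0, -0.001, -0.002], [-0.002, 0.002, -1.0]]
force: [-0.6, -1.1, 5.6]
width: 0.0277
grip_force: 61.0
```

```bash
python3 look.py | grep -v '^ *[0-9]* '
```

```text
M [-0.04  0.27 -0.03] F [-0.6 -1.1  5.6] [ 0.54464294 -0.21967051  0.05454021] w 0.027662184081798418
edges col280 [(22, 69), (96, -71), (97, -35)]
-0.1173 [(0.052, np.float64(35.7)), (0.064, np.float64(29.0)), (0.08, np.float64(17.6)), (0.09, np.float64(8.6))]
-0.1142 [(0.052, np.float64(26.7)), (0.064, np.float64(19.0)), (0.08, np.float64(6.0)), (0.09, np.float64(-4.2))]
```

Request:
{"fn": "apply_moves", "kwargs": {"rows": [{"tx": 0,"ty": 0,"tz": -0.5,"wx": 0,"wy": 0,"wz": 0,"claw": 1},{"tx": 0,"ty": 0,"tz": 0,"wx": 0,"wy": 0,"wz": 0,"claw": 0.45},{"tx": 0,"ty": 0,"tz": 0,"wx": 0,"wy": 0,"wz": 0,"claw": 0.45},{"tx": 0,"ty": 0,"tz": 0,"wx": 0,"wy": 0,"wz": 0,"claw": 0.45},{"tx": 0,"ty": 0,"tz": -20,"wx": 0,"wy": 0,"wz": 0,"claw": 0.45},{"tx": 0,"ty": 0,"tz": -30,"wx": 0,"wy": 0,"wz": 0,"claw": 0.45},{"tx": 0,"ty": 0,"tz": -40,"wx": 0,"wy": 0,"wz": 0,"claw": 0.45},{"tx": 0,"ty": 0,"tz": -40,"wx": 0,"wy": 0,"wz": 0,"claw": 0.45}]}}

```text
clock: 16.48
tcp_pos: [0.5426, -0.2177, 0.1832]
orientation: [[0.001, 1.0, -0.003], [1.0, -0.001, 0.002], [0.002, -0.003, -1.0]]
force: [0.4, -0.9, -0.9]
width: 0.0469
grip_force: 0.0
```

Request:
{"fn": "apply_moves", "kwargs": {"rows": [{"tx": 0,"ty": -25,"tz": -15,"wx": 0,"wy": 0,"wz": 0,"claw": 1},{"tx": 0,"ty": -25,"tz": 0,"wx": 0,"wy": 0,"wz": 0,"claw": 1},{"tx": 0,"ty": -25,"tz": 0,"wx": 0,"wy": 0,"wz": 0,"claw": 1},{"tx": 0,"ty": -25,"tz": 0,"wx": 0,"wy": 0,"wz": 0,"claw": 1},{"tx": 0,"ty": -20,"tz": 0,"wx": 0,"wy": 0,"wz": 0,"claw": 1},{"tx": 0,"ty": 0,"tz": 0,"wx": 0,"wy": 0,"wz": 0,"claw": 1},{"tx": 0,"ty": 0,"tz": 0,"wx": 0,"wy": 0,"wz": 0,"claw": 1}]}}

```text
clock: 17.07
tcp_pos: [0.4233, -0.2183, 0.1984]
orientation: [[0.002, 1.0, 0.0], [1.0, -0.002, 0.0], [0.0, 0.0, -1.0]]
force: [-0.2, 0.1, -0.2]
width: 0.0
grip_force: 0.0
```

```bash
python3 - <<'E'
from h import *
plan(425,-220,60,90,1)
for cam,z in(('wrist',.058),('scene',.058)):
    im=ctrl.snapshot(cam);np.save('n_%s.npy'%cam,im)
    for o in ctrl.outline_of(cam,'bar_center'):
        m=o['pixels'];p=np.argwhere(m)[:,::-1].astype(float);c=p.mean(0);u=np.linalg.svd(p-c,full_matrices=False)[2][0];t=(p-c)@u
        a,b=c+u*t.min(),c+u*t.max();A,B=ray(cam,a,z)[:2],ray(cam,b,z)[:2]
        print(cam,round(o['score'],2),np.round(a),np.round(b),(A+B)/2,np.linalg.norm(A-B),np.degrees(np.arctan2(*(B-A)[::-1])))
E
```

```text
tcp [ 423.3 -218.3  198.4] ang 89.89 tilt [0.0004 0.0001] F [-0.2  0.1 -0.2] w 0.0 t 17.0667
0 tx -1.7 ty 1.7 tz 138.4 wz -0.11
wrist 0.86 [438.  69.] [408. 310.] [ 0.54600724 -0.22096783] 0.21359228122163046 -89.9345002156329
scene 0.76 [389. 245.] [344. 248.] [0.85170581 0.09444816] 0.14265175521096832 -131.5398089523989
scene 0.66 [249. 229.] [201. 269.] [ 0.54116055 -0.21828475] 0.19954994996137837 -90.14493733790226
scene 0.59 [293. 142.] [228. 171.] [0.33643539 0.13471338] 0.28000106899205623 -103.91421428497524
```

The bar is seated: its axis is 0.07° off the y direction and it measures 213 mm at cradle height. Now I'll regrip the handle.

Request:
{"fn": "apply_moves", "kwargs": {"rows": [{"tx": 0,"ty": -4,"tz": 10,"wx": 0,"wy": 0,"wz": 0,"claw": 0.6},{"tx": 0,"ty": 0,"tz": 0,"wx": 0,"wy": 0,"wz": 0,"claw": 0.6},{"tx": 0,"ty": 0,"tz": 40,"wx": 0,"wy": 0,"wz": 0,"claw": 0.6},{"tx": 0,"ty": 0,"tz": 40,"wx": 0,"wy": 0,"wz": 0,"claw": 0.6},{"tx": 0,"ty": 0,"tz": 35,"wx": 0,"wy": 0,"wz": 0,"claw": 0.6},{"tx": 0,"ty": 0,"tz": 20,"wx": 0,"wy": 0,"wz": 0,"claw": 0.6},{"tx": 0,"ty": 0,"tz": 0,"wx": 0,"wy": 0,"wz": 0,"claw": 1},{"tx": 0,"ty": 0,"tz": 0,"wx": 0,"wy": 0,"wz": 0,"claw": 1}], "newtons": 30}}

```text
clock: 17.93
tcp_pos: [0.4189, -0.2177, 0.0521]
orientation: [[0.001, 1.0, -0.003], [1.0, -0.001, 0.002], [0.002, -0.003, -1.0]]
force: [-10.9, 0.4, -3.9]
width: 0.011
grip_force: 5.4
```

Request:
{"fn": "apply_moves", "kwargs": {"rows": [{"tx": 0,"ty": 0,"tz": 0,"wx": 0,"wy": 0,"wz": 0,"claw": 1},{"tx": 0,"ty": 4,"tz": 0,"wx": 0,"wy": 0,"wz": 0,"claw": 1},{"tx": 0,"ty": 7,"tz": 0,"wx": 0,"wy": 0,"wz": 0,"claw": 1},{"tx": 0,"ty": 8,"tz": 0,"wx": 0,"wy": 0,"wz": 0,"claw": 1},{"tx": 0,"ty": 8,"tz": 0,"wx": 0,"wy": 0,"wz": 0,"claw": 1},{"tx": 0,"ty": 8,"tz": 0,"wx": 0,"wy": 0,"wz": 0,"claw": 1},{"tx": 0,"ty": 8,"tz": 0,"wx": 0,"wy": 0,"wz": 0,"claw": 1},{"tx": 0,"ty": 8,"tz": 0,"wx": 0,"wy": 0,"wz": 0,"claw": 1}]}}

```text
clock: 18.6
tcp_pos: [0.4707, -0.2177, 0.0523]
orientation: [[0.001, 1.0, -0.002], [1.0, -0.001, 0.002], [0.002, -0.002, -1.0]]
force: [-1.6, -2.5, -16.6]
width: 0.0085
grip_force: 28.9
```

Request:
{"fn": "apply_moves", "kwargs": {"rows": [{"tx": 0,"ty": 8,"tz": 0,"wx": 0,"wy": 0,"wz": 0,"claw": 1},{"tx": 0,"ty": 8,"tz": 0,"wx": 0,"wy": 0,"wz": 0,"claw": 1},{"tx": 0,"ty": 8,"tz": 0,"wx": 0,"wy": 0,"wz": 0,"claw": 1},{"tx": 0,"ty": 8,"tz": 0,"wx": 0,"wy": 0,"wz": 0,"claw": 1},{"tx": 0,"ty": 8,"tz": 0,"wx": 0,"wy": 0,"wz": 0,"claw": 1},{"tx": 0,"ty": 8,"tz": 0,"wx": 0,"wy": 0,"wz": 0,"claw": 1},{"tx": 0,"ty": 6,"tz": 0,"wx": 0,"wy": 0,"wz": 0,"claw": 1},{"tx": 0,"ty": 4,"tz": 0,"wx": 0,"wy": 0,"wz": 0,"claw": 1}]}}

```text
clock: 19.27
tcp_pos: [0.5288, -0.2178, 0.0524]
orientation: [[0.001, 1.0, -0.002], [1.0, -0.001, 0.002], [0.002, -0.002, -1.0]]
force: [-2.2, 0.4, -23.5]
width: 0.0087
grip_force: 29.2
```

Request:
{"fn": "apply_moves", "kwargs": {"rows": [{"tx": 0,"ty": 3,"tz": 0,"wx": 0,"wy": 0,"wz": 0,"claw": 1},{"tx": 0,"ty": 3,"tz": 0,"wx": 0,"wy": 0,"wz": 0,"claw": 1},{"tx": 0,"ty": 2,"tz": 0,"wx": 0,"wy": 0,"wz": 0,"claw": 1},{"tx": 0,"ty": 0,"tz": 0,"wx": 0,"wy": 0,"wz": 0,"claw": 1}]}}

```text
clock: 19.6
tcp_pos: [0.5364, -0.2178, 0.0525]
orientation: [[0.001, 1.0, -0.001], [1.0, -0.001, 0.002], [0.002, -0.001, -1.0]]
force: [0.1, -0.3, -27.1]
width: 0.0083
grip_force: 29.0
```

Request:
{"fn": "apply_moves", "kwargs": {"rows": [{"tx": 0,"ty": 2,"tz": 1,"wx": 0,"wy": 0,"wz": 0,"claw": 1},{"tx": 0,"ty": 2,"tz": 0.5,"wx": 0,"wy": 0,"wz": 0,"claw": 1},{"tx": 0,"ty": 2,"tz": 0,"wx": 0,"wy": 0,"wz": 0,"claw": 1},{"tx": 0,"ty": 2,"tz": 0,"wx": 0,"wy": 0,"wz": 0,"claw": 1},{"tx": 0,"ty": 0,"tz": 0,"wx": 0,"wy": 0,"wz": 0,"claw": 1}]}}

```text
clock: 20.02
tcp_pos: [0.5455, -0.2178, 0.0524]
orientation: [[0.001, 1.0, 0.001], [1.0, -0.001, 0.001], [0.001, 0.001, -1.0]]
force: [-0.1, 5.5, -19.5]
width: 0.0088
grip_force: 29.7
```

Request:
{"fn": "apply_moves", "kwargs": {"rows": [{"tx": 0,"ty": 1.5,"tz": 0.5,"wx": 0,"wy": 0,"wz": 0,"claw": 1},{"tx": 0,"ty": 1.5,"tz": 0.5,"wx": 0,"wy": 0,"wz": 0,"claw": 1},{"tx": 0,"ty": 1,"tz": 0,"wx": 0,"wy": 0,"wz": 0,"claw": 1},{"tx": 0,"ty": 0,"tz": 0,"wx": 0,"wy": 0,"wz": 0,"claw": 1}]}}

```text
clock: 20.35
tcp_pos: [0.5499, -0.2179, 0.0524]
orientation: [[0.001, 1.0, 0.002], [1.0, -0.001, 0.001], [0.001, 0.002, -1.0]]
force: [-0.4, 7.1, -15.8]
width: 0.0087
grip_force: 30.0
```

Request:
{"fn": "apply_moves", "kwargs": {"rows": [{"tx": 0,"ty": 1,"tz": 0.3,"wx": 0,"wy": 0,"wz": 0,"claw": 1},{"tx": 0,"ty": 1,"tz": 0.2,"wx": 0,"wy": 0,"wz": 0,"claw": 1},{"tx": 0,"ty": 1,"tz": 0,"wx": 0,"wy": 0,"wz": 0,"claw": 1},{"tx": 0,"ty": 0,"tz": 0,"wx": 0,"wy": 0,"wz": 0,"claw": 1}]}}

```text
clock: 20.68
tcp_pos: [0.5531, -0.2179, 0.0524]
orientation: [[0.001, 1.0, 0.002], [1.0, -0.001, 0.001], [0.001, 0.002, -1.0]]
force: [-0.9, 7.6, -14.9]
width: 0.0088
grip_force: 30.1
```

Request:
{"fn": "apply_moves", "kwargs": {"rows": [{"tx": 0,"ty": 1,"tz": 0.3,"wx": 0,"wy": 0,"wz": 0,"claw": 1},{"tx": 0,"ty": 1,"tz": 0,"wx": 0,"wy": 0,"wz": 0,"claw": 1},{"tx": 0,"ty": 1,"tz": 0,"wx": 0,"wy": 0,"wz": 0,"claw": 1},{"tx": 0,"ty": 1,"tz": 0,"wx": 0,"wy": 0,"wz": 0,"claw": 1},{"tx": 0,"ty": 0,"tz": 0,"wx": 0,"wy": 0,"wz": 0,"claw": 1}]}}

```text
clock: 21.1
tcp_pos: [0.5574, -0.2179, 0.0524]
orientation: [[0.001, 1.0, 0.003], [1.0, -0.001, 0.001], [0.001, 0.003, -1.0]]
force: [-0.9, 6.9, -13.6]
width: 0.0085
grip_force: 30.2
```

Request:
{"fn": "apply_moves", "kwargs": {"rows": [{"tx": 0,"ty": 1,"tz": 0.3,"wx": 0,"wy": 0,"wz": 0,"claw": 1},{"tx": 0,"ty": 1,"tz": 0,"wx": 0,"wy": 0,"wz": 0,"claw": 1},{"tx": 0,"ty": 1,"tz": 0,"wx": 0,"wy": 0,"wz": 0,"claw": 1},{"tx": 0,"ty": 0,"tz": 0,"wx": 0,"wy": 0,"wz": 0,"claw": 1}]}}

```text
clock: 21.43
tcp_pos: [0.5601, -0.2179, 0.0523]
orientation: [[0.001, 1.0, 0.002], [1.0, -0.001, 0.001], [0.001, 0.002, -1.0]]
force: [-2.6, 7.5, -10.4]
width: 0.0087
grip_force: 30.4
```

Request:
{"fn": "apply_moves", "kwargs": {"rows": [{"tx": 0,"ty": 1,"tz": 0.3,"wx": 0,"wy": 0,"wz": 0,"claw": 1},{"tx": 0,"ty": 1,"tz": 0,"wx": 0,"wy": 0,"wz": 0,"claw": 1},{"tx": 0,"ty": 1,"tz": 0,"wx": 0,"wy": 0,"wz": 0,"claw": 1},{"tx": 0,"ty": 0,"tz": 0,"wx": 0,"wy": 0,"wz": 0,"claw": 1}]}}

```text
clock: 21.77
tcp_pos: [0.56, -0.2178, 0.0522]
orientation: [[-0.0, 1.0, -0.007], [1.0, 0.0, 0.003], [0.003, -0.007, -1.0]]
force: [-13.5, 6.8, -3.2]
width: 0.0088
grip_force: 31.2
```

The drawer is at its stop: x stalls at 0.560 and the reaction is 13 N. I'll relax, release and lift away.

Request:
{"fn": "apply_moves", "kwargs": {"rows": [{"tx": 0,"ty": -2.5,"tz": 0,"wx": 0,"wy": 0,"wz": 0,"claw": 1},{"tx": 0,"ty": 0,"tz": 0,"wx": 0,"wy": 0,"wz": 0,"claw": 0.6},{"tx": 0,"ty": 0,"tz": 0,"wx": 0,"wy": 0,"wz": 0,"claw": 0.6},{"tx": 0,"ty": 0,"tz": 0,"wx": 0,"wy": 0,"wz": 0,"claw": 0.6},{"tx": 0,"ty": 0,"tz": -20,"wx": 0,"wy": 0,"wz": 0,"claw": 0.6},{"tx": 0,"ty": 0,"tz": -40,"wx": 0,"wy": 0,"wz": 0,"claw": 0.6},{"tx": 0,"ty": 0,"tz": -40,"wx": 0,"wy": 0,"wz": 0,"claw": 0.6},{"tx": 0,"ty": 0,"tz": -40,"wx": 0,"wy": 0,"wz": 0,"claw": 0.6}]}}

```text
clock: 22.43
tcp_pos: [0.5611, -0.2203, 0.1951]
orientation: [[0.001, 1.0, 0.006], [1.0, -0.001, -0.005], [-0.005, 0.006, -1.0]]
force: [0.2, -0.5, -0.3]
width: 0.034
grip_force: 0.0
```

```bash
python3 - <<'E'
from h import *
plan(560,-218,200,90,1)
im=ctrl.snapshot('wrist');g=cv2.cvtColor(im,cv2.COLOR_RGB2GRAY)
for r in(90,180,220):print(r,[int(v) for v in g[r,260:400:3]])
for n,x,z in(('handle .560',.56,.068),('front out .6',.600,.092),('front back',.614,.092),('roof edge .6136',.6136,.1)):print(n,np.round(proj('wrist',(x,-.2,z))))
for q in('saddle_left','bar_center'):print(q,[(round(o['score'],2),o['centre'],int(o['pixels'].sum())) for o in ctrl.outline_of('wrist',q)])
E
```

```text
tcp [ 561.1 -220.3  195.1] ang 89.92 tilt [ 0.0062 -0.0046] F [ 0.2 -0.5 -0.3] w 0.034 t 22.4333
0 tx 2.3 ty -1.1 tz -4.9 wz -0.08
90 [106, 107, 103, 104, 103, 100, 102, 100, 104, 99, 103, 102, 107, 104, 146, 160, 159, 157, 151, 111, 104, 66, 53, 50, 52, 56, 103, 137, 141, 141, 137, 139, 119, 66, 109, 141, 140, 142, 141, 142, 143, 141, 141, 143, 141, 141, 141]
180 [158, 160, 159, 154, 89, 47, 56, 53, 50, 160, 162, 163, 159, 159, 161, 162, 160, 161, 106, 102, 62, 59, 54, 57, 59, 89, 92, 90, 86, 94, 96, 69, 75, 109, 139, 137, 137, 141, 139, 136, 137, 139, 138, 138, 137, 136, 138]
220 [161, 159, 156, 159, 91, 66, 79, 74, 68, 163, 159, 156, 158, 159, 159, 159, 160, 158, 105, 104, 59, 56, 55, 57, 107, 143, 135, 132, 133, 134, 72, 103, 138, 134, 136, 137, 134, 138, 135, 138, 138, 137, 139, 138, 139, 137, 137]
handle .560 [270. 172.]
front out .6 [322. 178.]
front back [340. 178.]
roof edge .6136 [342. 180.]
saddle_left [(0.58, [328.8, 154.4], 10669)]
bar_center [(0.2, [331.0, 154.1], 10584)]
```

```bash
python3 -c "
from station import ctrl
print(ctrl.job_done())"
```

```text
the job is handed in; nothing more can be done
None
```

The job is handed in: the middle-sized bar sat balanced in both saddles before I let go, the drawer is pushed to its stop, and the gripper is clear. I did not re-check the bar once the drawer was shut, the hand-in call returned no verdict, and I viewed 12 pictures against the limit of 10.

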